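# Stow the pin gauge, close the double-lidded tin, lift off its outer cover

## Robot

A 6-joint arm with a two-finger parallel gripper is mounted at the origin on the work surface. World frame = base frame: x ahead of the robot, y to its left, z up, the work surface at z = 0. Lengths are in m, angles in rad, forces in N, time in s.
With the tool pointing down it reaches from about 0.2 to 0.875 m from the base axis. Payload 3.4 kg.
Tool frame: the origin (TCP) lies at the very end of the fingers, on their centre line; the grasp point (between the pads) lies robot.grip_point_offset behind it (robot.grip_point_offset is the distance from the TCP to the grasp point, in m); z points along the fingers, y is the direction in which the jaws open and shut (so a half turn about z gives the same grasp; the last joint's range is limited). The gripper opens to 94 mm and grips with 3 to 60 N. Pads are 16 mm wide; open, the fingers measure 119 mm over their backs; the gripper's body (75 mm by 177 mm) begins 78 mm behind the grasp point.
Start: joints at [-1.428, 0.276, 1.505, -0, 1.361, -0.121], TCP at [0.15, -0.555, 0.205] pointing down, gripper open.
Joint ranges: [-2.89, 2.89], [-0.75, 2.08], [0.22, 2.7], [-1.18, 4.32], [0.11, 2.71], [-2.7, 2.7]. Speed limits (rad/s): [2.57, 2.57, 3.14, 3.14, 3.14, 3.14].

## Interface

Orientations are given as a rotation vector (axis times angle).
In Python, from bench import robot gives the robot as it stands. The module is installed in compiled form; this text tells all that it offers.
- The arm moves only by the shell command python3 -m crank 'ROWS' [OPENING] [FORCE]. ROWS is JSON, a list of rows, each an object with "delta_pos": the shift along the tool's x, y, z in cm, a list of three; "rot": the turn, a rotation vector about the tool's x, y, z in rad, a list of three. A call has 1 to 5 rows; each row is the pose to reach, as a shift and turn from the pose measured when the call began, along the tool's axes at that moment; what a row does not reach only later rows make up. A row lasts 1/12 s, in which the tool goes at most 41.7 mm and 7.16 degrees, less where a joint would pass 70% of its speed; a pose out of reach is approached as far as the arm can. A call with a gripper value outside its range is refused whole. OPENING is the finger opening in cm, from 0 to 9.4, set as the call begins (- or left out, the last holds). The fingers move at their own pace and stop on an object; FORCE is the grip in N (left out, the last holds). Time passes only in rows, so rows that repeat a pose let the fingers close. It gives the time, the measured TCP pose, the force and the opening at its end, in the units of the state.
- robot.observe(): the state, without advancing time (a new reading comes with each control period).
- robot.grab_frame(name): name is "scene" or "top"; returns a dict with "frame" (480x640x3 uint8, blue, green, red), "camera_matrix" (3x3 intrinsics, pixels), "distortion" ([k1, k2, p1, p2, k3] as OpenCV has them; the pictures are not rectified), "R" (3x3) and "t" (3): a world point X has camera coordinates R X + t. Camera axes: x right, y down, z forward; pixel columns grow to the right and rows downward; lengths in m; the calibration is good to about 2 mm. A picture is of the moment at which its call begins. There is no depth.
- robot.close_job(): hands the job in, once; it reports no verdict.
The state is a dict: "time": time; "q": joint angles; "qvel": joint speeds; "joint_efforts": joint torques, N m; "eef_pos": TCP position; "ee_rot": TCP orientation; "ft_force": force on the tool from outside, world axes, zero at the start; "ft_torque": the same for the moment, N m; "gripper_width": opening from 0.0 (shut) to 1.0 (fully open).
Only numpy, scipy, OpenCV 4.12 (cv2) and the standard library are available. Lean on these libraries where they do the work, as an engineer would, in place of code of your own. Each camera call takes 0.05 s, during which the arm holds its last target.

## Task

Move the pin gauge from the bur block into the empty middle hole of the round gauge tin, fully down, and let it go; then lower the nested pair of lids together onto the tin, without dropping them, until the inner lid sits fully home, and let go. Then lift the outer cover alone, leaving the inner lid seated and undisturbed, and finish still holding the cover in the gripper, roughly level, about 15 cm above where it sat. Keep the cover on the inner lid until that lid sits on the tin, and leave everything else on the bench where it lies.

Things in the scene. Friction and masses are not known exactly. Their poses are not given: they have to be found in the camera images.
- pin: Steel pin gauge, 60 mm long, 30 g: shaft 6 mm in diameter, 38 mm long, chamfered foot; above it a darker round grip 10 mm in diameter, 22 mm long (38 to 60 mm above the foot). Stands upright and loose in the bur block's middle hole, foot 12 mm above the bench, 40 mm standing out. Origin: centre of the foot; z along the pin, up.
- block: Wooden bur block, 60 (x) x 80 (y) x 32 mm high, does not move. The pin stands in its middle hole. Eight short burs are fixed in it in three rows, 22 mm or more from the pin, their tips 46 mm above the bench. Origin: centre of the underside.
- tin: Base of the round gauge tin: aluminium, 88 mm in diameter, fixed. Flat shoulder 22 mm above the bench; inside it a tapering round spigot up to 30 mm (73 mm in diameter, 68 at the top); in that a wooden square insert, top at 31 mm, with the empty hole in the middle and six fixed 4 mm steel pins at 19 mm radius, 6 mm proud. Origin: centre of the underside; z up.
- tin_hole (a point): Centre of the mouth of the tin's empty hole, level with the insert's top, 31 mm above the bench. The hole is 7.5 mm in diameter with a 2 mm chamfer and 21 mm deep, so 39 mm of the seated pin stand out.
- tin_seat (a point): Centre of the tin's shoulder plane (22 mm above the bench): the inner lid's origin lies here when the lid is fully home.
- inner_lid: Inner lid, about 160 g: an aluminium bell (upside-down cup), 84 mm outer, 77 mm inner diameter, 59 mm high (54 mm free inside); on top a central upright black knob 20 mm in diameter, its top 115 mm above the lid's foot. Stands loose on the bench with the cover nested on it. Fits over the tin's spigot with 2 mm play all round. Origin: centre of the open foot; z up.
- cover: Outer cover, about 140 g: steel cap 96 mm in diameter lying loose on the inner lid (origin 59 mm above that lid's). Top plate 4 mm with a 34 mm hole, skirt hanging 24 mm with 3 mm play round the inner lid, upright collar 48 mm outside, its top 30 mm above the origin. The inner lid's knob stands 26 mm out of the collar; lifting it carries both lids. Origin: centre of the plate's underside; z up.
- file: Bystander: needle file, 165 mm long, 8 mm high, wooden handle; origin near its middle on the bench.
- scriber: Bystander: brass scriber, about 130 mm long, 8 mm high; origin at the middle of its handle on the bench.
- caliper: Bystander: steel caliper, 200 mm long, lying flat; origin at the middle of its beam.
- shears: Bystander: metal shears with black handles, 140 mm long, lying flat; origin near the middle.
- loupe: Bystander: black eye loupe, 34 mm in diameter, 26 mm high; origin: centre of the underside.
- dish: Bystander: white ceramic dish, 64 mm in diameter, 22 mm high; origin: centre of the underside.
- oil: Bystander: amber oil bottle, 40 mm in diameter, 85 mm high; origin: centre of the underside.
Things that resemble listed ones, but are neither listed nor needed, are in the scene too. What is shaped like the cover but green or yellow is not meant. Leave any purple look-alike of the inner_lid alone.

How it is judged:
By the outcome, as a careful person would: the job done as asked, in the order asked, and still so for the second after the job is handed in, while the arm keeps its last pose, push and grip.
It also fails if it takes over 72 s, if anything falls off the work surface, if the arm or the gripper's body presses on something with over 40 N, if the wrist force passes 120 N, or if a joint passes its speed limit or range.

## Working session

There is one attempt and no reset: what is moved stays moved. The work goes in short steps, Python scripts to look and compute and a shell command to move; the robot and the scene stay as the last step left them, time stands still between calls to the robot, and variables do not carry over. Pictures are saved under pics/ and viewed, and the job is handed in when it is done.

```bash
mkdir -p pics; ls; python3 - <<'E'
from bench import robot
import cv2
print(robot.observe()); print(robot.grip_point_offset)
for n in("scene","top"):
    f=robot.grab_frame(n); cv2.imwrite(f"pics/{n}0.png",f["frame"])
    print(n,{k:v for k,v in f.items() if k!="frame"})
E
```

```text
pics
{'time': 0.0, 'q': array([-1.42799343e+00,  2.76579628e-01,  1.50611152e+00, -1.96862999e-05,
        1.36069533e+00, -1.20980279e-01]), 'qvel': array([ 0.00062084,  0.00058508,  0.00162637, -0.00026193,  0.00232003,
        0.00108045]), 'joint_efforts': array([-2.42106711e-03, -4.04592633e+01, -2.37228763e+01,  6.97886897e-02,
        3.42774647e-02, -1.49380917e-04]), 'eef_pos': array([ 0.14983999, -0.5545487 ,  0.20462212]), 'ee_rot': array([-3.11252883e+00, -4.12919948e-01,  6.09454402e-05]), 'ft_force': array([ 1.07877396, -0.59856409,  0.46647083]), 'ft_torque': array([ 0.02160608, -0.04347888, -0.01190577]), 'gripper_width': 1.0021472524298232}
0.0188
scene {'camera_matrix': array([[463.27601629,   0.        , 319.98353359],
       [  0.        , 463.27601629, 237.69762462],
       [  0.        ,   0.        ,   1.        ]]), 'distortion': array([-0.05022392,  0.        ,  0.        ,  0.        ,  0.        ]), 'R': array([[-0.81443822,  0.58017384,  0.00941769],
       [ 0.30000537,  0.43492423, -0.84902161],
       [-0.49667611, -0.68865029, -0.52827419]]), 't': array([ 0.50098129, -0.08910427,  1.16499525])}
top {'camera_matrix': array([[516.36476556,   0.        , 321.80117787],
       [  0.        , 516.36476556, 243.13080177],
       [  0.        ,   0.        ,   1.        ]]), 'distortion': array([-0.07020955,  0.        ,  0.        ,  0.        ,  0.        ]), 'R': array([[ 0.01929695, -0.9993704 ,  0.02977287],
       [-0.99501317, -0.02211041, -0.0972621 ],
       [ 0.09785915, -0.02774753, -0.99481338]]), 't': array([-0.06945147,  0.55960686,  1.00985406])}
```

View pics/scene0.png

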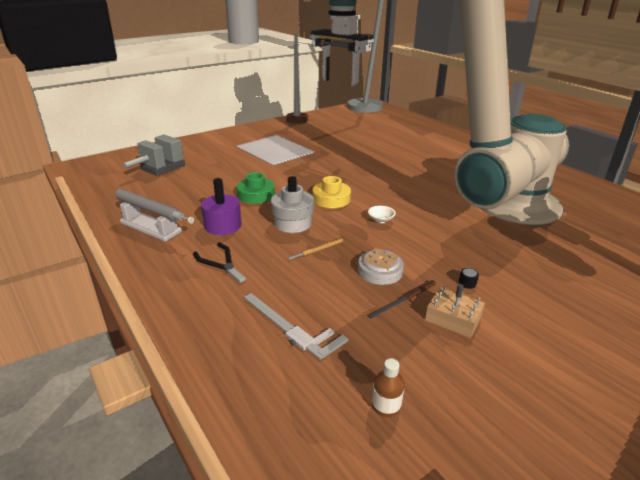

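View pics/top0.png

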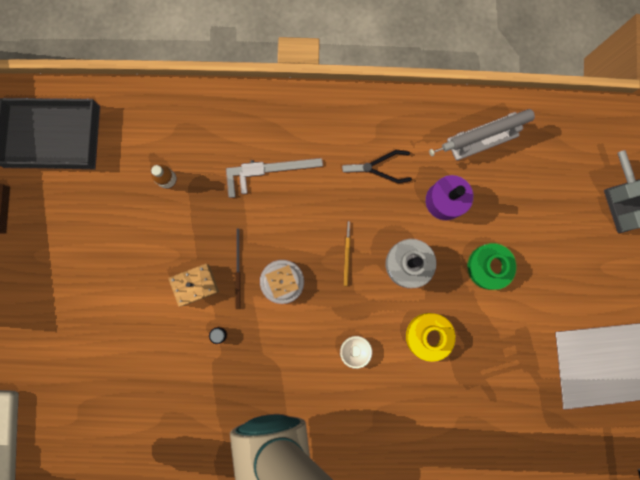

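The views show the grey nested lids at top px (411,263), the tin at (282,282) and the block at (193,285). Green and yellow covers and a purple lid stand close to the lids. I'll enlarge these.

```bash
cat > h.py <<'E'
import numpy as np, cv2
from scipy.spatial.transform import Rotation as Ro
from bench import robot
def ray(f,uv):
    p=cv2.undistortPoints(np.array([[uv]],float),f["camera_matrix"],f["distortion"])[0,0]
    R=np.array(f["R"]);t=np.array(f["t"])
    return -R.T@t, R.T@np.array([p[0],p[1],1])
def atz(f,uv,z):
    c,d=ray(f,uv); return c+d*(z-c[2])/d[2]
def tri(rs):
    A=np.zeros((3,3));b=np.zeros(3)
    for c,d in rs:
        d=d/np.linalg.norm(d);P=np.eye(3)-np.outer(d,d);A+=P;b+=P@c
    return np.linalg.solve(A,b)
def proj(f,X):
    X=np.atleast_2d(np.array(X,float))
    return cv2.projectPoints(X,cv2.Rodrigues(np.array(f["R"]))[0],np.array(f["t"]),f["camera_matrix"],f["distortion"])[0][:,0]
def circ(f,img,c,r,col,s,o):
    a=np.linspace(0,2*np.pi,60)
    P=proj(f,np.c_[c[0]+r*np.cos(a),c[1]+r*np.sin(a),np.full(60,c[2])])
    cv2.polylines(img,[np.int32(((P-o+0.5)*s-0.5)*16)],True,col,1,cv2.LINE_AA,4)
def crop(f,x,y,w,h,s,name):
    im=cv2.resize(f["frame"][y:y+h,x:x+w],None,fx=s,fy=s,interpolation=cv2.INTER_CUBIC)
    if name: cv2.imwrite("pics/"+name,im)
    return im
def say():
    o=robot.observe(); R=Ro.from_rotvec(o["ee_rot"]).as_matrix()
    print("t %.2f"%o["time"],"p",o["eef_pos"].round(4),"F",o["ft_force"].round(1),"w %.2f cm"%(o["gripper_width"]*9.4),"z",R[:,2].round(3),"y",R[:,1].round(3),"q",o["q"].round(2))
    return o,R
E
python3 - <<'E'
from h import *
t=robot.grab_frame("top");s=robot.grab_frame("scene")
a=crop(t,160,250,75,65,5,None);b=crop(t,250,250,65,65,5,None);c=crop(t,375,230,75,65,5,None)
d=crop(s,420,275,75,65,5,None);e=crop(s,350,235,65,65,5,None);g=crop(s,260,170,75,65,5,None)
cv2.imwrite("pics/b1.png",np.hstack([a,d]));cv2.imwrite("pics/t1.png",np.hstack([b,e]));cv2.imwrite("pics/l1.png",np.hstack([c,g]))
E
```

```text
(no output)
```

View pics/b1.png

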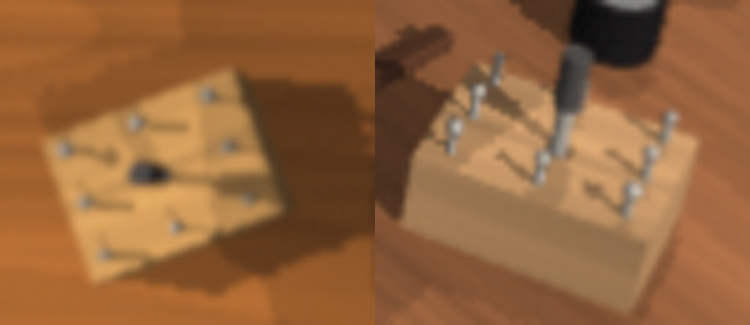

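View pics/t1.png

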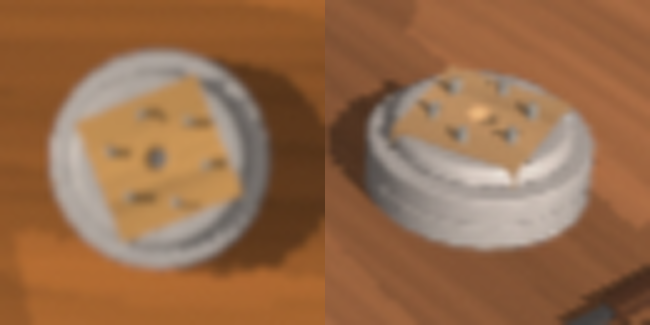

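View pics/l1.png

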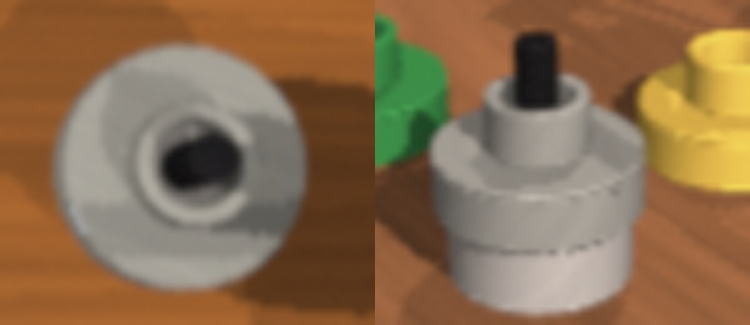

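```bash
cat > ov.py <<'E'
from h import *
import sys,json
def run(P,T,L,name):
    t=robot.grab_frame("top");s=robot.grab_frame("scene")
    out=[]
    for f,(bx,tx,lx) in ((t,((160,250),(250,250),(375,230))),(s,((420,275),(350,235),(260,170)))):
        r=[]
        for (x,y),cs in ((bx,[(P,.072,.005),(P,.05,.005),(P,.032,.003)]),(tx,[(T,0,.044),(T,.022,.044),(T,.031,.00575),(T,.030,.034)]),(lx,[(L,.115,.010),(L,.089,.024),(L,.063,.048),(L,.035,.048),(L,0,.042)])):
            im=crop(f,x,y,53,65,5,None) if 0 else crop(f,x,y,75,65,5,None)[:, :]
            im=cv2.resize(im,None,fx=.7,fy=.7) if 0 else im
            for c,z,rad in cs: circ(f,im,(c[0],c[1],z),rad,(0,0,255),5,np.array([x,y]))
            r.append(im[:, :270] if 0 else im)
        out.append(r)
    for i,n in enumerate("btl"): cv2.imwrite(f"pics/{name}_{n}.png",np.hstack([out[0][i],out[1][i]]))
E
python3 - <<'E'
from h import *
t=robot.grab_frame("top");s=robot.grab_frame("scene")
print([(-np.array(f["R"]).T@f["t"]).round(3) for f in(t,s)])
cv=lambda o,p:(o[0]+(p[0]+.5)/5-.5,o[1]+(p[1]+.5)/5-.5)
# pin
uv=[cv((160,250),(140,173)),cv((420,275),(202,52))]
print("pin",atz(t,uv[0],.072),atz(s,uv[1],.072),tri([ray(t,uv[0]),ray(s,uv[1])]))
uv=[cv((250,250),(155,158)),cv((350,235),(482-325,113))]
print("tinhole",atz(t,uv[0],.031),atz(s,uv[1],.031),tri([ray(t,uv[0]),ray(s,uv[1])]))
uv=[cv((375,230),(190,163)),cv((260,170),(536-375,90))]
print("collar",atz(t,uv[0],.089),atz(s,uv[1],.089))
import ov
P=(atz(t,cv((160,250),(140,173)),.072)+atz(s,cv((420,275),(202,52)),.072))/2
T=(atz(t,cv((250,250),(155,158)),.031)+atz(s,cv((350,235),(157,113)),.031))/2
L=(atz(t,uv[0],.089)+atz(s,uv[1],.089))/2
print(P,T,L)
ov.run(P,T,L,"o1")
E
```

```text
[array([ 0.459, -0.029,  1.061]), array([1.013, 0.55 , 0.535])]
pin [0.47231587 0.19769991 0.072     ] [0.47413693 0.19676523 0.072     ] [0.47291113 0.19705205 0.07160906]
tinhole [0.48281939 0.02270683 0.031     ] [0.48369584 0.01851334 0.031     ] [0.48405544 0.02138907 0.03258669]
collar [ 0.52239782 -0.22937305  0.089     ] [ 0.5238277  -0.23673046  0.089     ]
[0.4732264  0.19723257 0.072     ] [0.48325762 0.02061009 0.031     ] [ 0.52311276 -0.23305175  0.089     ]
```

View pics/o1_b.png

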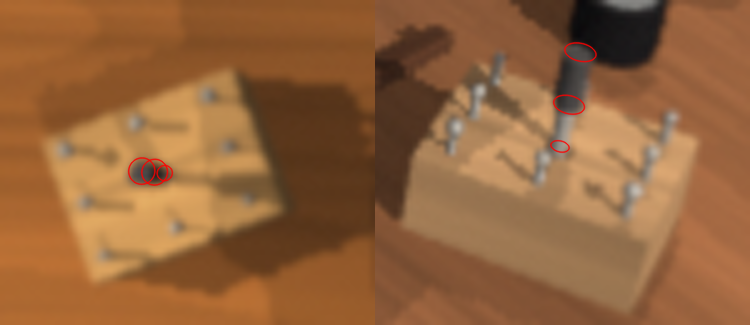

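View pics/o1_t.png

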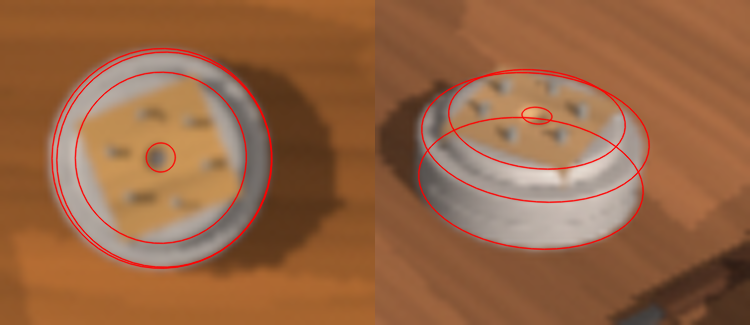

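View pics/o1_l.png

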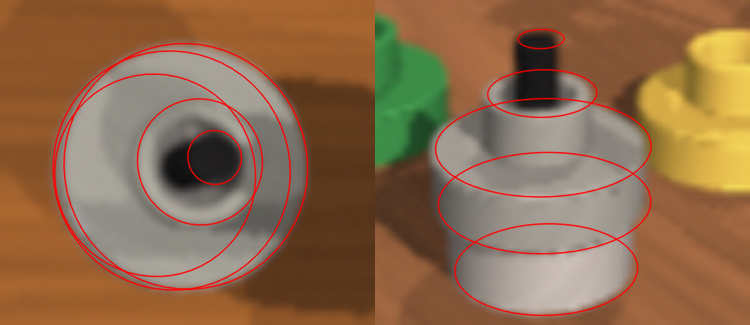

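```bash
cat >> h.py <<'E'
def go(x,y,z,yaw=None):
    """print shift in tool axes (cm) to reach world target, plus turn for tool z down with tool-y at yaw"""
    o,R=say(); d=R.T@(np.array([x,y,z])-o["eef_pos"])*100
    if yaw is None: yaw=np.arctan2(R[1,1],R[0,1])
    yv=np.array([np.cos(yaw),np.sin(yaw),0]); zv=np.array([0,0,-1.]); xv=np.cross(yv,zv)
    Rt=np.c_[xv,yv,zv]; r=Ro.from_matrix(R.T@Rt).as_rotvec()
    print("delta cm",d.round(2),"rot",r.round(3),"yaw now",np.arctan2(R[1,1],R[0,1]).round(3))
E
python3 - <<'E'
from h import *
go(.4725,.1975,.12)
E
```

```text
t 0.40 p [ 0.1499 -0.555   0.2054] F [ 0.8  0.2 -1.1] w 9.45 cm z [ 0.  0. -1.] y [ 0.261 -0.965 -0.   ] q [-1.43  0.28  1.51  0.    1.36 -0.12]
delta cm [ 50.76 -64.24   8.55] rot [-0. -0. -0.] yaw now -1.307
```

```bash
python3 -m crank '[{"delta_pos":[20,-25,2],"rot":[0,0,0]},{"delta_pos":[20,-25,2],"rot":[0,0,0]},{"delta_pos":[20,-25,2],"rot":[0,0,0]},{"delta_pos":[20,-25,2],"rot":[0,0,0]},{"delta_pos":[20,-25,2],"rot":[0,0,0]}]' 3
python3 -c "
from h import *
go(.4725,.1975,.12)"
```

```text
time: 0.82
eef_pos: [0.2333, -0.3628, 0.1923]
ee_rot: [-3.114, -0.412, -0.001]
ft_force: [1.1, -0.4, 0.2]
gripper_width: 0.68
t 0.82 p [ 0.2333 -0.3628  0.1923] F [ 1.1 -0.4  0.2] w 6.39 cm z [ 0.  0. -1.] y [ 0.26  -0.966  0.   ] q [-1.16  0.07  1.81  0.    1.27  0.15]
delta cm [ 37.65 -47.89   7.24] rot [ 0. -0.  0.] yaw now -1.308
```

```bash
python3 -m crank '[{"delta_pos":[20,-24,0],"rot":[0,0,0]},{"delta_pos":[20,-24,0],"rot":[0,0,0]},{"delta_pos":[20,-24,0],"rot":[0,0,0]},{"delta_pos":[20,-24,0],"rot":[0,0,0]},{"delta_pos":[20,-24,0],"rot":[0,0,0]}]' 3
python3 -c "
from h import *
go(.4725,.1975,.11)"
```

```text
time: 1.23
eef_pos: [0.3202, -0.1734, 0.1928]
ee_rot: [3.114, 0.41, 0.002]
ft_force: [0.3, 0.1, -0.2]
gripper_width: 0.337
t 1.23 p [ 0.3202 -0.1734  0.1928] F [ 0.3  0.1 -0.2] w 3.17 cm z [ 0.001 -0.001 -1.   ] y [ 0.259 -0.966  0.001] q [-0.69 -0.04  1.92  0.    1.27  0.62]
delta cm [ 24.3  -31.89   8.27] rot [ 0.001 -0.001  0.   ] yaw now -1.309
```

```bash
R='' ; python3 -m crank '[{"delta_pos":[13,-17,0],"rot":[0,0,0]},{"delta_pos":[13,-17,0],"rot":[0,0,0]},{"delta_pos":[13,-17,0],"rot":[0,0,0]},{"delta_pos":[13,-17,0],"rot":[0,0,0]},{"delta_pos":[13,-17,0],"rot":[0,0,0]}]' 3
python3 -m crank '[{"delta_pos":[12,-15,4],"rot":[0,0,0]},{"delta_pos":[12,-15,8],"rot":[0,0,0]},{"delta_pos":[12,-15,8],"rot":[0,0,0]},{"delta_pos":[12,-15,8],"rot":[0,0,0]},{"delta_pos":[12,-15,8],"rot":[0,0,0]}]' 3
python3 -c "
from h import *
go(.4725,.1975,.11)"
```

```text
time: 1.65
eef_pos: [0.3993, 0.0197, 0.1932]
ee_rot: [3.113, 0.41, 0.004]
ft_force: [0.4, -1.4, -0.5]
gripper_width: 0.32
time: 2.07
eef_pos: [0.4761, 0.1957, 0.1137]
ee_rot: [3.113, 0.412, 0.005]
ft_force: [0.9, -1.2, -0.1]
gripper_width: 0.317
t 2.07 p [0.4761 0.1957 0.1137] F [ 0.9 -1.2 -0.1] w 2.98 cm z [ 0.004 -0.001 -1.   ] y [ 0.26  -0.966  0.002] q [ 0.26  0.26  1.78 -0.    1.1   1.56]
delta cm [-0.3  -0.27  0.36] rot [ 0.002 -0.003  0.   ] yaw now -1.308
```

```bash
cat > look.py <<'E'
from h import *
def look(name,pts=[],c=None,s=6,w=65,h=90):
    o,R=say(); p=o["eef_pos"]; g=o["gripper_width"]*.047
    y=R[:,1]; x=R[:,0]
    ims=[]
    for n in ("top","scene"):
        f=robot.grab_frame(n)
        C=proj(f,p if c is None else c)[0]; X=int(np.clip(C[0]-w/2,0,640-w));Y=int(np.clip(C[1]-h/2,0,480-h))
        im=crop(f,X,Y,w,h,s,None)
        def dot(P,col):
            q=(proj(f,P)[0]-[X,Y]+.5)*s-.5
            cv2.drawMarker(im,tuple(int(v) for v in q.round()),col,cv2.MARKER_CROSS,12,1)
        dot(p,(0,0,255))
        for sg in(-1,1):
            for sx in (-.008,.008):
                dot(p+sg*y*g+sx*x,(0,255,0)); dot(p+sg*y*(g+.0125)+sx*x,(255,255,0))
        for q in pts: circ(f,im,q[:3],q[3],(255,0,255),s,np.array([X,Y]))
        print(n,"crop origin",X,Y)
        ims.append(im)
    cv2.imwrite("pics/"+name,np.hstack(ims))
E
python3 -c "
from look import *
look('c1.png')"
```

```text
t 2.07 p [0.4761 0.1957 0.1137] F [ 0.9 -1.2 -0.1] w 2.98 cm z [ 0.004 -0.001 -1.   ] y [ 0.26  -0.966  0.002] q [ 0.26  0.26  1.78 -0.    1.1   1.56]
top crop origin 151 236
scene crop origin 430 219
```

View pics/c1.png

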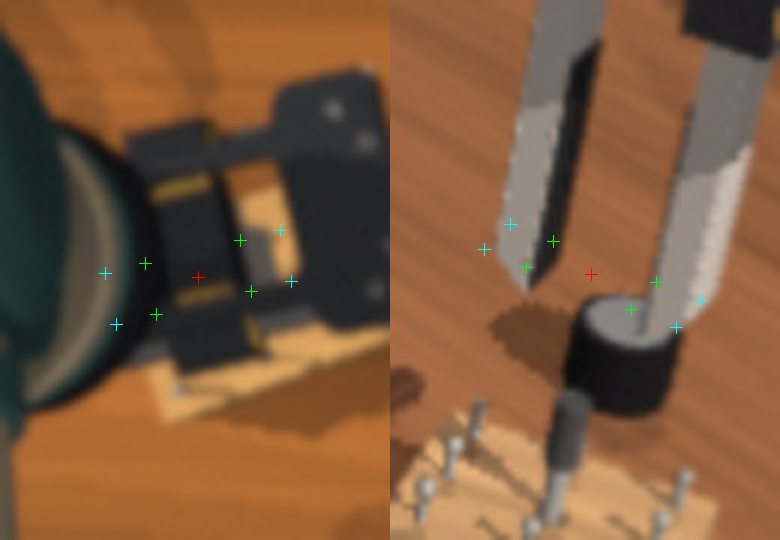

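```bash
python3 -c "
from look import *
look('c2.png',s=6,h=80)
say()"
```

```text
t 2.17 p [0.4762 0.1976 0.1114] F [ 0.2 -0.2  0.2] w 2.99 cm z [-0.  0. -1.] y [ 0.263 -0.965 -0.   ] q [0.26 0.26 1.78 0.   1.1  1.56]
top crop origin 150 241
scene crop origin 431 226
t 2.27 p [0.4751 0.194  0.1135] F [ 0.   0.6 -0.7] w 2.99 cm z [ 0.001 -0.002 -1.   ] y [ 0.261 -0.965  0.002] q [ 0.25  0.26  1.78 -0.    1.11  1.56]
```

View pics/c2.png

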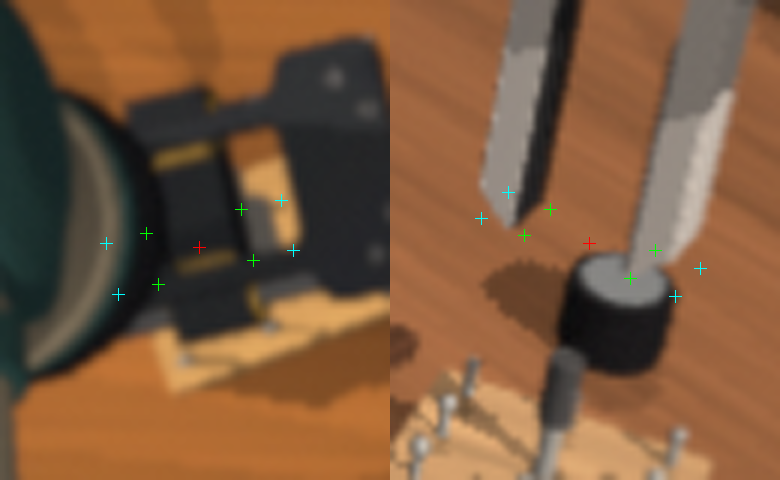

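```bash
python3 -c "
from look import *
for i in range(8):
    o=robot.observe();print(o['time'],o['eef_pos'].round(4),o['q'].round(4),o['qvel'].round(3)); robot.grab_frame('scene')
look('c3.png',s=6,h=80)
"
```

```text
2.2667 [0.4751 0.194  0.1135] [ 0.2536  0.2551  1.7792 -0.0024  1.1071  1.5611] [-0.036 -0.038  0.01  -0.006  0.005  0.001]
2.3167 [0.4752 0.1932 0.1142] [ 0.2521  0.2535  1.7796 -0.0025  1.1072  1.5612] [-0.023 -0.028  0.004  0.    -0.001  0.003]
2.3667 [0.4754 0.1927 0.1147] [ 0.2511  0.2523  1.7797 -0.0024  1.1071  1.5612] [-0.015 -0.017  0.001  0.003 -0.002  0.003]
2.4167 [0.4756 0.1925 0.1151] [ 0.2505  0.2517  1.7797 -0.0023  1.1069  1.5613] [-0.01  -0.01  -0.001  0.002 -0.002  0.002]
2.4667 [0.4757 0.1924 0.1152] [ 0.2502  0.2514  1.7797 -0.0021  1.1068  1.5614] [-0.003 -0.005 -0.001  0.001 -0.004  0.   ]
2.5167 [0.4758 0.1924 0.1153] [ 0.2501  0.2513  1.7797 -0.0021  1.1066  1.5614] [-0.     0.001 -0.001  0.001 -0.003  0.   ]
2.5667 [0.4759 0.1925 0.1152] [ 0.2502  0.2514  1.7796 -0.002   1.1065  1.5615] [ 0.003  0.004 -0.002  0.001 -0.003 -0.   ]
2.6167 [0.4758 0.1926 0.1151] [ 0.2504  0.2516  1.7796 -0.0019  1.1065  1.5616] [ 0.004  0.005 -0.001  0.002 -0.001  0.002]
t 2.67 p [0.4758 0.1928 0.115 ] F [-0.9 -0.1  0.5] w 3.01 cm z [ 0.004 -0.001 -1.   ] y [ 0.258 -0.966  0.002] q [ 0.25  0.25  1.78 -0.    1.11  1.56]
top crop origin 152 241
scene crop origin 429 222
```

View pics/c3.png

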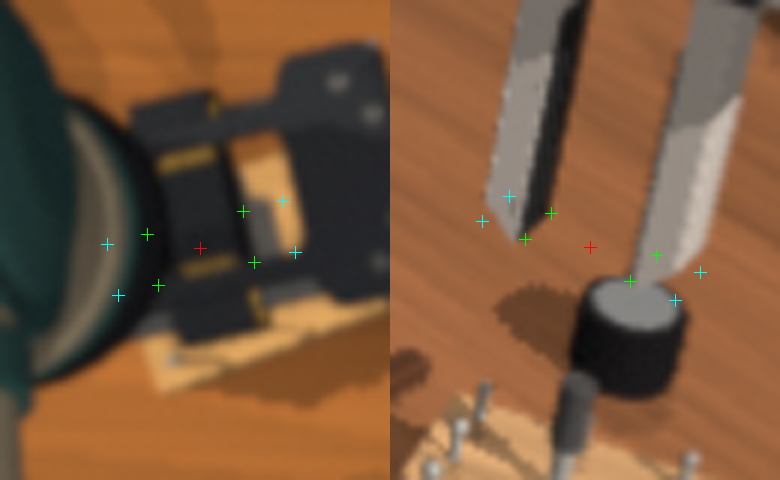

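```bash
python3 -c "
from look import *
go(.4738,.197,.060)
R=Ro.from_rotvec(robot.observe()['ee_rot']).as_matrix();print(R.round(2))"
```

```text
t 2.77 p [0.4758 0.1931 0.1147] F [-0.6  1.1 -0.2] w 3.01 cm z [ 0.004 -0.001 -1.   ] y [ 0.258 -0.966  0.002] q [ 0.25  0.25  1.78 -0.    1.11  1.56]
delta cm [-0.11 -0.44  5.47] rot [ 0.002 -0.003  0.   ] yaw now -1.31
[[ 0.97  0.26  0.  ]
 [ 0.26 -0.97 -0.  ]
 [ 0.    0.   -1.  ]]
```

```bash
python3 -m crank '[{"delta_pos":[-0.1,-0.44,1.5],"rot":[0.002,-0.003,0]},{"delta_pos":[-0.1,-0.44,3],"rot":[0.002,-0.003,0]},{"delta_pos":[-0.1,-0.44,4.3],"rot":[0.002,-0.003,0]},{"delta_pos":[-0.1,-0.44,5],"rot":[0.002,-0.003,0]},{"delta_pos":[-0.1,-0.44,5.4],"rot":[0.002,-0.003,0]}]' 3
python3 -c "
from look import *
for i in range(5): robot.grab_frame('scene')
look('c4.png',s=6,h=80)
go(.4738,.197,.051)"
```

```text
time: 3.18
eef_pos: [0.4733, 0.1967, 0.0599]
ee_rot: [-3.115, -0.409, 0.002]
ft_force: [0.5, -1.7, -0.2]
gripper_width: 0.321
t 3.43 p [0.4745 0.1971 0.0614] F [ 0.2  0.1 -0.7] w 2.97 cm z [ 0.002  0.001 -1.   ] y [ 0.258 -0.966 -0.   ] q [0.26 0.31 1.85 0.   0.98 1.57]
top crop origin 156 243
scene crop origin 426 250
t 3.53 p [0.4745 0.1971 0.0614] F [-0.1 -0.2 -0.1] w 3.01 cm z [ 0.002  0.001 -1.   ] y [ 0.258 -0.966 -0.   ] q [0.26 0.31 1.85 0.   0.98 1.57]
delta cm [-0.07 -0.    1.04] rot [-0.    -0.002 -0.   ] yaw now -1.31
```

View pics/c4.png

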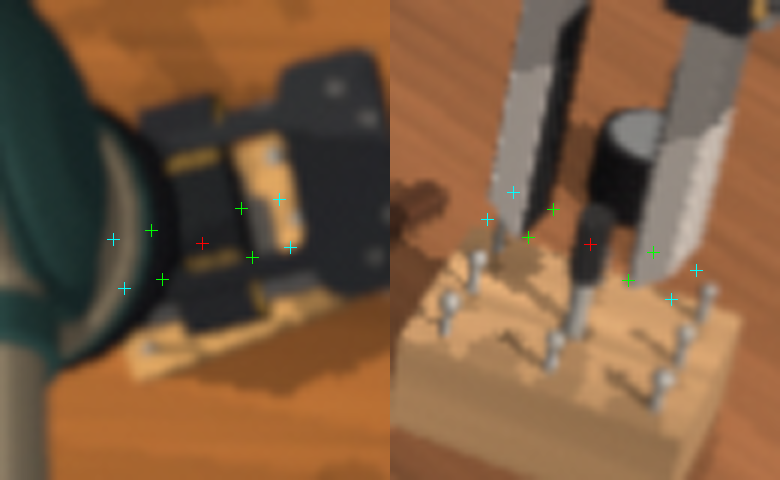

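```bash
python3 -m crank '[{"delta_pos":[-0.05,0,0.4],"rot":[0,0,0]},{"delta_pos":[-0.05,0,0.8],"rot":[0,0,0]},{"delta_pos":[-0.05,0,1.0],"rot":[0,0,0]},{"delta_pos":[-0.05,0,1.0],"rot":[0,0,0]},{"delta_pos":[-0.05,0,1.0],"rot":[0,0,0]}]' 3
python3 -m crank '[{"delta_pos":[0,0,0],"rot":[0,0,0]},{"delta_pos":[0,0,0],"rot":[0,0,0]},{"delta_pos":[0,0,0],"rot":[0,0,0]},{"delta_pos":[0,0,0],"rot":[0,0,0]},{"delta_pos":[0,0,0],"rot":[0,0,0]}]' 0 15
python3 -c "
from look import *
look('c5.png',s=6,h=80)
say()"
```

```text
time: 3.95
eef_pos: [0.4738, 0.197, 0.0511]
ee_rot: [-3.114, -0.409, -0.002]
ft_force: [-0.5, 0.1, 0.8]
gripper_width: 0.315
time: 4.37
eef_pos: [0.4739, 0.197, 0.0512]
ee_rot: [-3.114, -0.409, -0.002]
ft_force: [0.2, -0.2, -0.2]
gripper_width: 0.099
t 4.37 p [0.4739 0.197  0.0512] F [ 0.2 -0.2 -0.2] w 0.93 cm z [ 0.001  0.001 -1.   ] y [ 0.258 -0.966 -0.   ] q [0.26 0.32 1.87 0.   0.95 1.57]
top crop origin 157 243
scene crop origin 425 254
t 4.47 p [0.4738 0.197  0.0512] F [-0.1  0.2  0. ] w 0.94 cm z [ 0.001  0.001 -1.   ] y [ 0.258 -0.966 -0.   ] q [0.26 0.32 1.87 0.   0.95 1.57]
```

View pics/c5.png

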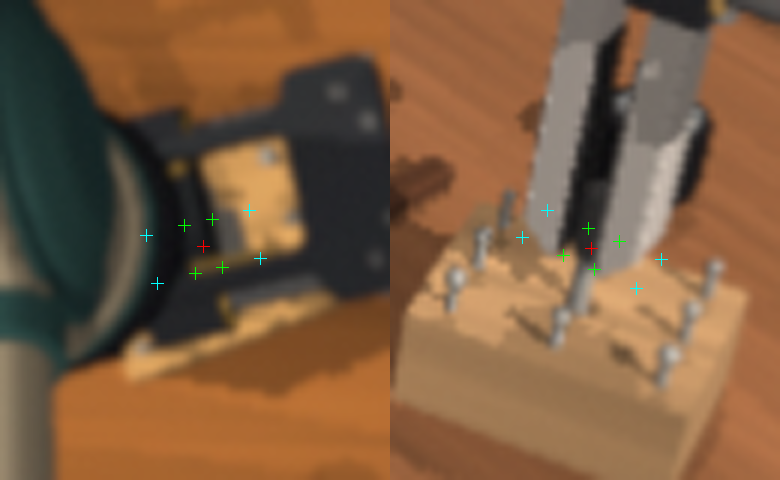

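```bash
python3 -m crank '[{"delta_pos":[0,0,-1],"rot":[0,0,0]},{"delta_pos":[0,0,-2.5],"rot":[0,0,0]},{"delta_pos":[0,0,-4.5],"rot":[0,0,0]},{"delta_pos":[0,0,-6],"rot":[0,0,0]},{"delta_pos":[0,0,-7],"rot":[0,0,0]}]' 0 20
python3 -c "
from look import *
go(.4838,.0205,.10)"
```

```text
time: 4.88
eef_pos: [0.4746, 0.1972, 0.1235]
ee_rot: [-3.114, -0.409, -0.006]
ft_force: [-0.7, 0.3, -0.5]
gripper_width: 0.1
t 4.88 p [0.4746 0.1972 0.1235] F [-0.7  0.3 -0.5] w 0.94 cm z [ 0.004  0.001 -1.   ] y [ 0.258 -0.966 -0.   ] q [0.26 0.24 1.77 0.   1.13 1.57]
delta cm [-3.68 17.31  2.33] rot [-0.    -0.004 -0.   ] yaw now -1.31
```

```bash
python3 -m crank '[{"delta_pos":[-0.7,3.5,0.3],"rot":[0,-0.004,0]},{"delta_pos":[-1.6,7.5,0.5],"rot":[0,-0.004,0]},{"delta_pos":[-2.5,11.5,0.8],"rot":[0,-0.004,0]},{"delta_pos":[-3.2,15,1],"rot":[0,-0.004,0]},{"delta_pos":[-3.6,17,1],"rot":[0,-0.004,0]}]' 
python3 -m crank '[{"delta_pos":[0,0,0],"rot":[0,0,0]},{"delta_pos":[0,0,0],"rot":[0,0,0]},{"delta_pos":[0,0,0],"rot":[0,0,0]}]'
python3 -c "
from look import *
go(.4838,.0205,.085)"
```

```text
time: 5.3
eef_pos: [0.4833, 0.0205, 0.1133]
ee_rot: [3.114, 0.407, -0.001]
ft_force: [-0.2, -0.1, -1.4]
gripper_width: 0.098
time: 5.55
eef_pos: [0.4831, 0.0211, 0.1135]
ee_rot: [3.115, 0.406, -0.001]
ft_force: [-0.2, -0.4, -1.2]
gripper_width: 0.101
t 5.55 p [0.4831 0.0211 0.1135] F [-0.2 -0.4 -1.2] w 0.95 cm z [-0.001 -0.    -1.   ] y [ 0.256 -0.967  0.   ] q [-0.1   0.21  1.84 -0.    1.09  1.21]
delta cm [0.05 0.08 2.85] rot [ 0.     0.001 -0.   ] yaw now -1.312
```

```bash
python3 -m crank '[{"delta_pos":[0.05,0.08,0.8],"rot":[0,0,0]},{"delta_pos":[0.05,0.08,1.7],"rot":[0,0,0]},{"delta_pos":[0.05,0.08,2.5],"rot":[0,0,0]},{"delta_pos":[0.05,0.08,2.85],"rot":[0,0,0]},{"delta_pos":[0.05,0.08,2.85],"rot":[0,0,0]}]'
python3 -c "
from look import *
for i in range(3): robot.grab_frame('scene')
o=robot.observe();p=o['eef_pos']
look('d1.png',[(p[0],p[1],p[2]-.0392,.003),(.4838,.0205,.031,.00575)],c=p-[0,0,.04],s=7,w=56,h=70)
"
```

```text
time: 5.97
eef_pos: [0.4825, 0.0212, 0.0835]
ee_rot: [-3.114, -0.407, 0.006]
ft_force: [0.8, 0.5, -1.1]
gripper_width: 0.097
t 6.12 p [0.4839 0.0207 0.0849] F [-0.4 -0.5 -0.4] w 0.95 cm z [-0.001 -0.    -1.   ] y [ 0.257 -0.967  0.   ] q [-0.1   0.25  1.88 -0.    1.02  1.21]
top crop origin 253 245
scene crop origin 354 216
```

View pics/d1.png

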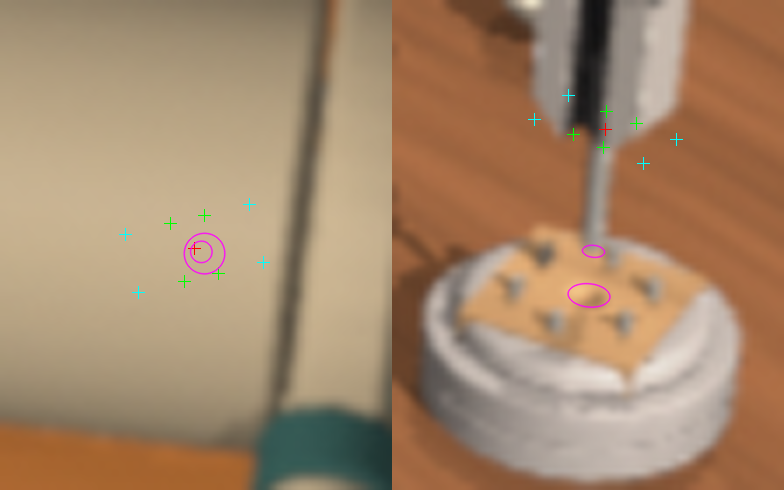

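```bash
python3 -c "
from h import *
o,R=say();p=o['eef_pos'];f=robot.grab_frame('scene');X,Y=350,228;s=12
im=crop(f,X,Y,66,50,s,None)
cv2.imwrite('pics/d2.png',im)
O=np.array([X,Y]);T=(.4850,.0195)
circ(f,im,(*T,0),.044,(0,0,255),s,O);circ(f,im,(*T,.022),.044,(0,0,255),s,O);circ(f,im,(*T,.031),.019,(255,0,0),s,O);circ(f,im,(*T,.031),.00575,(255,0,0),s,O)
circ(f,im,(p[0],p[1],p[2]-.0392),.003,(255,0,255),s,O)
cv2.imwrite('pics/d3.png',im)
"
```

```text
t 6.22 p [0.4841 0.0205 0.0853] F [ 0.9  0.6 -0.3] w 0.95 cm z [-0. -0. -1.] y [ 0.256 -0.967  0.   ] q [-0.1   0.24  1.88 -0.    1.02  1.21]
```

View pics/d2.png

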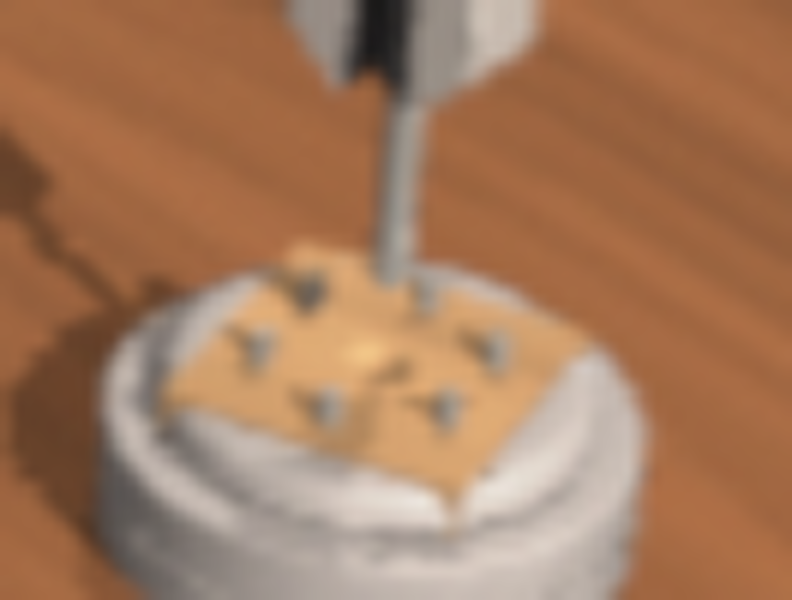

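View pics/d3.png

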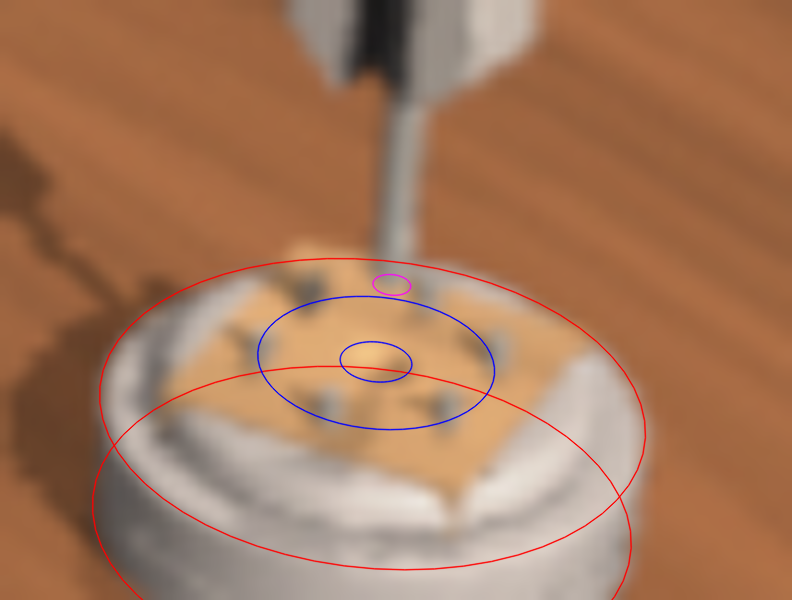

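```bash
python3 -m crank '[{"delta_pos":[0.07,0.07,0.2],"rot":[0,0,0]},{"delta_pos":[0.07,0.07,0.5],"rot":[0,0,0]},{"delta_pos":[0.07,0.07,0.8],"rot":[0,0,0]},{"delta_pos":[0.07,0.07,1.1],"rot":[0,0,0]},{"delta_pos":[0.07,0.07,1.3],"rot":[0,0,0]}]'
python3 -m crank '[{"delta_pos":[0,0,0],"rot":[0,0,0]},{"delta_pos":[0,0,0],"rot":[0,0,0]}]'
python3 -c "
from h import *
o,R=say();p=o['eef_pos'];f=robot.grab_frame('scene');X,Y=350,228;s=12
im=crop(f,X,Y,66,50,s,None)
cv2.imwrite('pics/d4.png',im);go(.485,.020,.0495)
"
```

```text
time: 6.68
eef_pos: [0.4847, 0.0199, 0.0718]
ee_rot: [3.115, 0.406, -0.001]
ft_force: [-0.7, 0.1, -0.2]
gripper_width: 0.101
time: 6.85
eef_pos: [0.4844, 0.02, 0.0715]
ee_rot: [3.115, 0.406, -0.002]
ft_force: [1.3, 0.3, -0.1]
gripper_width: 0.102
t 6.85 p [0.4844 0.02   0.0715] F [ 1.3  0.3 -0.1] w 0.96 cm z [-0.001 -0.    -1.   ] y [ 0.256 -0.967 -0.   ] q [-0.1   0.26  1.9  -0.    0.99  1.21]
t 6.90 p [0.4846 0.02   0.0717] F [-0.4 -0.4  1. ] w 0.93 cm z [-0.001 -0.    -1.   ] y [ 0.256 -0.967 -0.   ] q [-0.1   0.26  1.89 -0.    0.99  1.21]
delta cm [0.04 0.01 2.22] rot [-0.     0.001  0.   ] yaw now -1.312
```

View pics/d4.png

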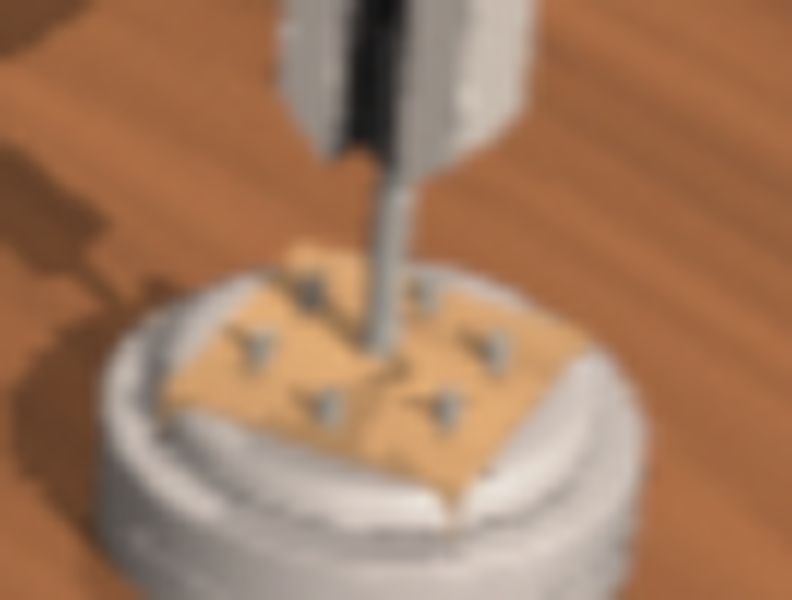

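```bash
python3 -m crank '[{"delta_pos":[0.08,0,0.1],"rot":[0,0,0]},{"delta_pos":[0.08,0,0.25],"rot":[0,0,0]},{"delta_pos":[0.08,0,0.4],"rot":[0,0,0]},{"delta_pos":[0.08,0,0.6],"rot":[0,0,0]},{"delta_pos":[0.08,0,0.8],"rot":[0,0,0]}]'
python3 -c "
from h import *
go(.485,.020,.0495)
f=robot.grab_frame('scene');crop(f,350,228,66,50,12,'d5.png')"
```

```text
time: 7.32
eef_pos: [0.4853, 0.0202, 0.0635]
ee_rot: [3.115, 0.406, -0.002]
ft_force: [0.1, -0.1, -0.7]
gripper_width: 0.103
t 7.32 p [0.4853 0.0202 0.0635] F [ 0.1 -0.1 -0.7] w 0.97 cm z [-0.001 -0.    -1.   ] y [ 0.256 -0.967 -0.   ] q [-0.1   0.27  1.9  -0.    0.97  1.21]
delta cm [-0.03  0.01  1.4 ] rot [-0.     0.001  0.   ] yaw now -1.312
```

View pics/d5.png

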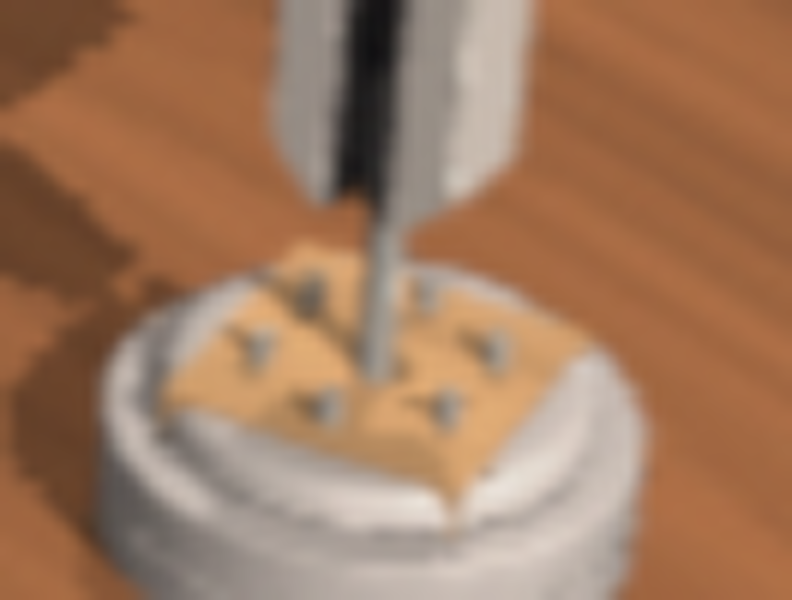

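The foot is in the hole with no force on it, so I'll continue down.

```bash
python3 -m crank '[{"delta_pos":[0,0,0.25],"rot":[0,0,0]},{"delta_pos":[0,0,0.5],"rot":[0,0,0]},{"delta_pos":[0,0,0.75],"rot":[0,0,0]},{"delta_pos":[0,0,1.0],"rot":[0,0,0]},{"delta_pos":[0,0,1.2],"rot":[0,0,0]}]'
python3 -m crank '[{"delta_pos":[0,0,0.1],"rot":[0,0,0]},{"delta_pos":[0,0,0.2],"rot":[0,0,0]},{"delta_pos":[0,0,0.25],"rot":[0,0,0]},{"delta_pos":[0,0,0.25],"rot":[0,0,0]}]'
python3 -c "
from h import *
go(.485,.020,.0495)"
```

```text
time: 7.78
eef_pos: [0.4848, 0.0202, 0.0507]
ee_rot: [-3.115, -0.406, 0.003]
ft_force: [-0.5, -0.6, -0.8]
gripper_width: 0.097
time: 8.12
eef_pos: [0.4851, 0.0202, 0.0489]
ee_rot: [-3.115, -0.406, 0.002]
ft_force: [-0.6, 0.3, 5.0]
gripper_width: 0.099
t 8.12 p [0.4851 0.0202 0.0489] F [-0.6  0.3  5. ] w 0.93 cm z [-0.002 -0.    -1.   ] y [ 0.256 -0.967 -0.   ] q [-0.1   0.29  1.92 -0.    0.93  1.21]
delta cm [-0.02  0.02 -0.06] rot [-0.     0.001  0.   ] yaw now -1.312
```

```bash
python3 -m crank '[{"delta_pos":[0,0,0],"rot":[0,0,0]},{"delta_pos":[0,0,0],"rot":[0,0,0]},{"delta_pos":[0,0,0],"rot":[0,0,0]}]' 3
python3 -m crank '[{"delta_pos":[0,0,-0.5],"rot":[0,0,0]},{"delta_pos":[0,0,-2],"rot":[0,0,0]},{"delta_pos":[0,0,-5],"rot":[0,0,0]},{"delta_pos":[0,0,-9],"rot":[0,0,0]},{"delta_pos":[0,0,-12],"rot":[0,0,0]}]'
python3 -c "
from h import *
go(.523,-.234,.17)
f=robot.grab_frame('scene');crop(f,350,228,66,50,12,'d6.png')"
```

```text
time: 8.37
eef_pos: [0.4852, 0.0202, 0.0488]
ee_rot: [-3.115, -0.406, 0.002]
ft_force: [-0.5, -0.0, -0.8]
gripper_width: 0.275
time: 8.78
eef_pos: [0.4856, 0.0202, 0.1712]
ee_rot: [3.115, 0.406, -0.0]
ft_force: [0.7, 1.0, -0.1]
gripper_width: 0.318
t 8.78 p [0.4856 0.0202 0.1712] F [ 0.7  1.  -0.1] w 2.99 cm z [-0. -0. -1.] y [ 0.256 -0.967  0.   ] q [-0.1   0.17  1.74 -0.    1.23  1.21]
delta cm [-2.9  25.53  0.13] rot [ 0.  0. -0.] yaw now -1.312
```

View pics/d6.png

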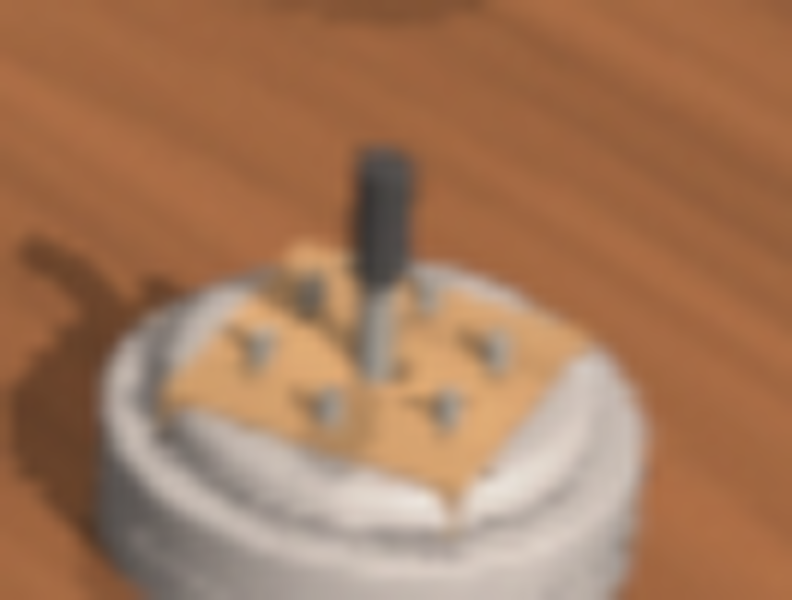

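```bash
python3 -m crank '[{"delta_pos":[-0.5,4,0],"rot":[0,0,0]},{"delta_pos":[-1,8,0],"rot":[0,0,0]},{"delta_pos":[-1.5,12,0],"rot":[0,0,0]},{"delta_pos":[-2,16,0],"rot":[0,0,0]},{"delta_pos":[-2,17.5,0],"rot":[0,0,0]}]' 4.5
cat > lid.py <<'E'
from h import *
import sys
def lid(x,y,name,z0=0):
    ims=[]
    for n,(X,Y,w,h,s) in (("top",(375,228,75,70,5)),("scene",(262,168,62,70,6))):
        f=robot.grab_frame(n);im=crop(f,X,Y,w,h,s,None);im=cv2.resize(im,(w*s,350)) if 0 else im
        O=np.array([X,Y])
        for z,r in((.115,.01),(.089,.024),(.063,.048),(.035,.048),(0,.042)): circ(f,im,(x,y,z+z0),r,(0,0,255),s,O)
        ims.append(im)
    H=max(i.shape[0] for i in ims)
    cv2.imwrite("pics/"+name,np.hstack([cv2.copyMakeBorder(i,0,H-i.shape[0],0,0,cv2.BORDER_CONSTANT) for i in ims]))
E
python3 -c "
from lid import *
lid(.5245,-.2350,'l2.png')"
```

```text
time: 9.25
eef_pos: [0.5158, -0.1593, 0.1775]
ee_rot: [3.11, 0.4, 0.019]
ft_force: [-0.1, 0.4, 0.7]
gripper_width: 0.481
```

View pics/l2.png

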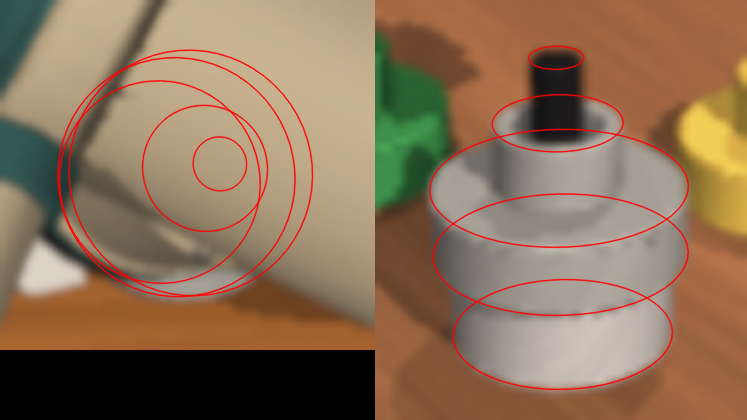

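```bash
python3 -c "
from h import *
go(.5246,-.2350,.135,-1.31)"
```

```text
t 9.35 p [ 0.5158 -0.1569  0.1771] F [-0.5  0.7  0.3] w 4.51 cm z [ 0.012 -0.002 -1.   ] y [ 0.252 -0.968  0.005] q [-0.43  0.23  1.64  0.    1.26  0.89]
delta cm [-1.16  7.76  4.23] rot [ 0.005 -0.011 -0.006] yaw now -1.316
```

```bash
python3 -m crank '[{"delta_pos":[-0.4,2.5,0],"rot":[0.003,-0.005,-0.003]},{"delta_pos":[-0.8,5,1],"rot":[0.005,-0.011,-0.006]},{"delta_pos":[-1.1,7,2.5],"rot":[0.005,-0.011,-0.006]},{"delta_pos":[-1.16,7.76,3.8],"rot":[0.005,-0.011,-0.006]},{"delta_pos":[-1.16,7.76,4.2],"rot":[0.005,-0.011,-0.006]}]' 4.5
python3 -m crank '[{"delta_pos":[0,0,0],"rot":[0,0,0]},{"delta_pos":[0,0,0],"rot":[0,0,0]},{"delta_pos":[0,0,0],"rot":[0,0,0]}]'
python3 -c "
from h import *
go(.5246,-.2350,.0925,-1.31)
f=robot.grab_frame('scene');crop(f,255,130,75,100,6,'l3.png')"
```

```text
time: 9.77
eef_pos: [0.5237, -0.2342, 0.1332]
ee_rot: [-3.112, -0.407, 0.005]
ft_force: [-0.4, 1.2, 0.4]
gripper_width: 0.481
time: 10.02
eef_pos: [0.5239, -0.2328, 0.1338]
ee_rot: [-3.111, -0.41, 0.004]
ft_force: [-0.3, 0.0, 0.2]
gripper_width: 0.478
t 10.02 p [ 0.5239 -0.2328  0.1338] F [-0.3  0.   0.2] w 4.49 cm z [-0.003  0.003 -1.   ] y [ 0.259 -0.966 -0.004] q [-0.54  0.32  1.62  0.    1.2   0.77]
delta cm [0.02 0.25 4.13] rot [-0.004  0.002  0.001] yaw now -1.309
```

View pics/l3.png

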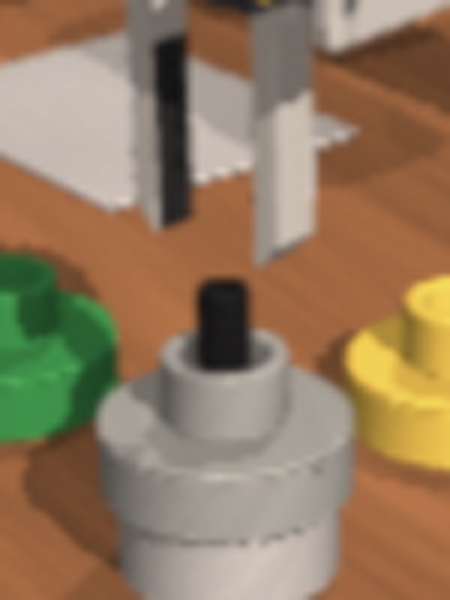

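```bash
python3 -m crank '[{"delta_pos":[0.02,0.2,0.8],"rot":[-0.004,0.002,0]},{"delta_pos":[0.02,0.2,1.8],"rot":[-0.004,0.002,0]},{"delta_pos":[0.02,0.2,2.8],"rot":[-0.004,0.002,0]},{"delta_pos":[0.02,0.2,3.4],"rot":[-0.004,0.002,0]},{"delta_pos":[0.02,0.2,3.7],"rot":[-0.004,0.002,0]}]' 4.5
python3 -m crank '[{"delta_pos":[0,0,0],"rot":[0,0,0]},{"delta_pos":[0,0,0],"rot":[0,0,0]},{"delta_pos":[0,0,0],"rot":[0,0,0]}]'
python3 -c "
from h import *
go(.5246,-.2350,.0925,-1.31)
f=robot.grab_frame('scene');crop(f,255,130,75,100,6,'l4.png')"
```

```text
time: 10.48
eef_pos: [0.5237, -0.2343, 0.0953]
ee_rot: [-3.114, -0.41, 0.003]
ft_force: [0.6, -0.1, 0.2]
gripper_width: 0.482
time: 10.73
eef_pos: [0.5238, -0.2344, 0.0953]
ee_rot: [-3.114, -0.41, 0.003]
ft_force: [0.3, 1.0, -0.6]
gripper_width: 0.477
t 10.73 p [ 0.5238 -0.2344  0.0953] F [ 0.3  1.  -0.6] w 4.48 cm z [-0.002  0.001 -1.   ] y [ 0.259 -0.966 -0.001] q [-0.54  0.36  1.67 -0.    1.11  0.77]
delta cm [0.06 0.08 0.28] rot [-0.001  0.002  0.001] yaw now -1.309
```

View pics/l4.png

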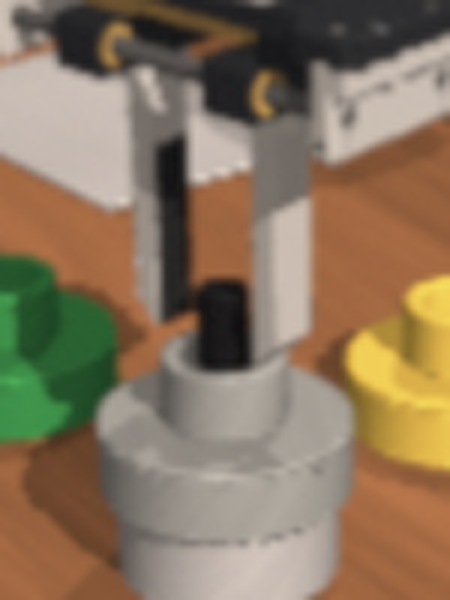

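```bash
python3 -m crank '[{"delta_pos":[0.06,0.05,0.1],"rot":[0,0,0]},{"delta_pos":[0.06,0.05,0.2],"rot":[0,0,0]},{"delta_pos":[0.06,0.05,0.2],"rot":[0,0,0]}]' 4.5
python3 -m crank '[{"delta_pos":[0,0,0],"rot":[0,0,0]},{"delta_pos":[0,0,0],"rot":[0,0,0]},{"delta_pos":[0,0,0],"rot":[0,0,0]},{"delta_pos":[0,0,0],"rot":[0,0,0]},{"delta_pos":[0,0,0],"rot":[0,0,0]}]' 0 45
python3 -m crank '[{"delta_pos":[0,0,-0.3],"rot":[0,0,0]},{"delta_pos":[0,0,-0.7],"rot":[0,0,0]},{"delta_pos":[0,0,-1.1],"rot":[0,0,0]},{"delta_pos":[0,0,-1.5],"rot":[0,0,0]},{"delta_pos":[0,0,-1.7],"rot":[0,0,0]}]'
python3 -c "
from h import *
say()
f=robot.grab_frame('scene');crop(f,255,130,75,100,6,'l5.png')"
```

```text
time: 11.03
eef_pos: [0.5248, -0.2349, 0.0936]
ee_rot: [-3.114, -0.41, 0.002]
ft_force: [-0.1, 0.2, -0.2]
gripper_width: 0.478
time: 11.45
eef_pos: [0.5246, -0.2346, 0.0935]
ee_rot: [-3.114, -0.409, 0.002]
ft_force: [0.0, 1.3, 0.6]
gripper_width: 0.203
time: 11.87
eef_pos: [0.5249, -0.2348, 0.1112]
ee_rot: [-3.114, -0.409, 0.001]
ft_force: [0.6, -0.9, -3.0]
gripper_width: 0.204
t 11.87 p [ 0.5249 -0.2348  0.1112] F [ 0.6 -0.9 -3. ] w 1.92 cm z [-0.001  0.    -1.   ] y [ 0.258 -0.966 -0.001] q [-0.54  0.34  1.65 -0.    1.15  0.77]
```

View pics/l5.png

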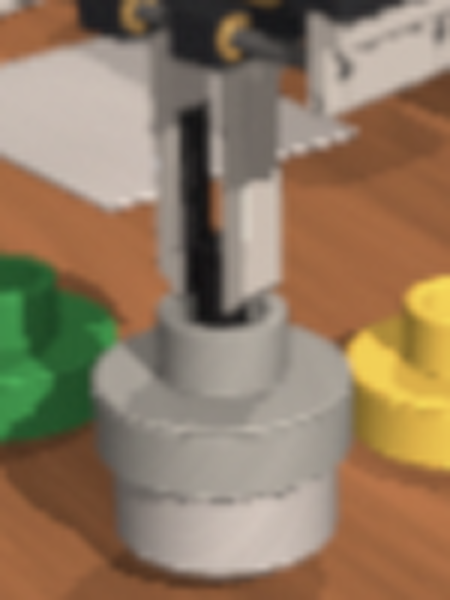

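```bash
python3 -m crank '[{"delta_pos":[0,0,-1],"rot":[0,0,0]},{"delta_pos":[0,0,-2.5],"rot":[0,0,0]},{"delta_pos":[0,0,-4.5],"rot":[0,0,0]},{"delta_pos":[0,0,-6.5],"rot":[0,0,0]},{"delta_pos":[0,0,-8],"rot":[0,0,0]}]'
python3 -c "
from h import *
go(.4851,.0202,.185,-1.31)"
```

```text
time: 12.33
eef_pos: [0.5256, -0.2352, 0.1938]
ee_rot: [3.114, 0.409, 0.002]
ft_force: [0.7, -0.8, -3.1]
gripper_width: 0.204
t 12.33 p [ 0.5256 -0.2352  0.1938] F [ 0.7 -0.8 -3.1] w 1.91 cm z [ 0.002 -0.001 -1.   ] y [ 0.258 -0.966  0.001] q [-0.54  0.28  1.52 -0.    1.33  0.77]
delta cm [  2.69 -25.72   0.84] rot [ 0.001 -0.001  0.001] yaw now -1.309
```

```bash
python3 -m crank '[{"delta_pos":[0.2,-1.5,0],"rot":[0,0,0]},{"delta_pos":[0.5,-4,0],"rot":[0,0,0]},{"delta_pos":[0.8,-7,0],"rot":[0,0,0]},{"delta_pos":[1.1,-10,0],"rot":[0,0,0]},{"delta_pos":[1.4,-13,0],"rot":[0,0,0]}]'
python3 -m crank '[{"delta_pos":[0.3,-3,0],"rot":[0,0,0]},{"delta_pos":[0.6,-6,0],"rot":[0,0,0]},{"delta_pos":[0.9,-8.5,0],"rot":[0,0,0]},{"delta_pos":[1.1,-10.5,0],"rot":[0,0,0]},{"delta_pos":[1.2,-11.5,0],"rot":[0,0,0]}]'
python3 -m crank '[{"delta_pos":[0,0,0],"rot":[0,0,0]},{"delta_pos":[0,0,0],"rot":[0,0,0]},{"delta_pos":[0,0,0],"rot":[0,0,0]},{"delta_pos":[0,0,0],"rot":[0,0,0]}]'
python3 -c "
from h import *
go(.4851,.0202,.180,-1.31)"
```

```text
time: 12.75
eef_pos: [0.5042, -0.1037, 0.1932]
ee_rot: [-3.115, -0.408, -0.001]
ft_force: [0.2, 0.2, -4.0]
gripper_width: 0.201
time: 13.17
eef_pos: [0.4841, 0.0139, 0.1929]
ee_rot: [-3.112, -0.412, 0.001]
ft_force: [-0.1, -0.6, -3.8]
gripper_width: 0.202
time: 13.5
eef_pos: [0.4843, 0.0128, 0.1929]
ee_rot: [-3.113, -0.41, 0.001]
ft_force: [-0.5, -0.0, -3.0]
gripper_width: 0.204
t 13.50 p [0.4843 0.0128 0.1929] F [-0.5 -0.  -3. ] w 1.91 cm z [-0.001  0.001 -1.   ] y [ 0.259 -0.966 -0.002] q [-0.12  0.15  1.71  0.    1.29  1.19]
delta cm [ 0.27 -0.69  1.29] rot [-0.002  0.001  0.001] yaw now -1.309
```

```bash
python3 -m crank '[{"delta_pos":[0.1,-0.3,0.3],"rot":[0,0,0]},{"delta_pos":[0.27,-0.6,0.7],"rot":[0,0,0]},{"delta_pos":[0.27,-0.7,1.1],"rot":[-0.002,0.001,0]},{"delta_pos":[0.27,-0.7,1.3],"rot":[-0.002,0.001,0]},{"delta_pos":[0.27,-0.7,1.3],"rot":[-0.002,0.001,0]}]'
cat > tl.py <<'E'
from h import *
def tl(name,off=.0935,X=345,Y=160,w=75,h=115,s=6,T=(.4851,.0202)):
    for i in range(2): robot.grab_frame('scene')
    o,R=say();p=o['eef_pos'];f=robot.grab_frame('scene');im=crop(f,X,Y,w,h,s,None);O=np.array([X,Y]);raw=im.copy()
    for z,r in((.089,.024),(.063,.048),(.035,.048),(0,.042)): circ(f,im,(p[0],p[1],p[2]-off+z),r,(0,0,255),s,O)
    for z,r in((0,.044),(.022,.044),(.031,.019)): circ(f,im,(*T,z),r,(255,0,0),s,O)
    cv2.imwrite('pics/'+name,np.hstack([raw,im])[:600,:800] if w*s*2<=800 else im)
    go(*T,.1155+.0,-1.31)
E
python3 -c "
from tl import *
tl('m1.png',w=80,h=115,s=5)"
```

```text
time: 13.92
eef_pos: [0.4845, 0.0203, 0.179]
ee_rot: [-3.115, -0.41, 0.002]
ft_force: [-0.5, -0.2, -3.9]
gripper_width: 0.204
t 14.02 p [0.4851 0.0202 0.1796] F [ 0.4  1.2 -2.2] w 1.88 cm z [-0. -0. -1.] y [ 0.259 -0.966  0.   ] q [-0.1   0.16  1.73 -0.    1.25  1.21]
t 14.07 p [0.4852 0.0202 0.1799] F [ 0.5 -0.1 -2.8] w 1.89 cm z [ 0. -0. -1.] y [ 0.259 -0.966  0.   ] q [-0.1   0.16  1.73 -0.    1.25  1.21]
delta cm [-0.02 -0.    6.44] rot [ 0.    -0.     0.001] yaw now -1.309
```

View pics/m1.png

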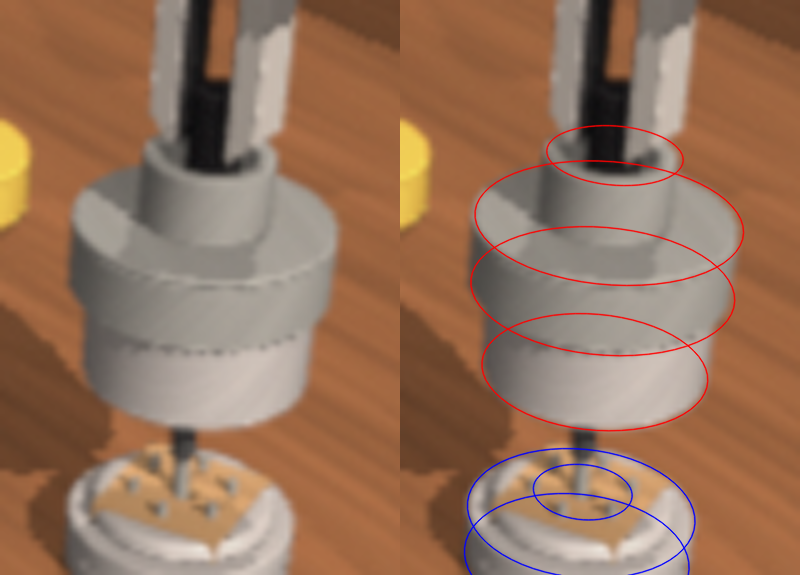

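```bash
python3 -m crank '[{"delta_pos":[0,0,0.6],"rot":[0,0,0]},{"delta_pos":[0,0,1.5],"rot":[0,0,0]},{"delta_pos":[0,0,2.5],"rot":[0,0,0]},{"delta_pos":[0,0,3.4],"rot":[0,0,0]},{"delta_pos":[0,0,4],"rot":[0,0,0]}]'
python3 -m crank '[{"delta_pos":[0,0,0.4],"rot":[0,0,0]},{"delta_pos":[0,0,0.8],"rot":[0,0,0]},{"delta_pos":[0,0,1.0],"rot":[0,0,0]},{"delta_pos":[0,0,1.0],"rot":[0,0,0]}]'
python3 -c "
from tl import *
tl('m2.png',w=80,h=115,s=5)"
```

```text
time: 14.48
eef_pos: [0.4842, 0.0203, 0.138]
ee_rot: [-3.114, -0.41, 0.003]
ft_force: [0.3, 0.4, -2.9]
gripper_width: 0.203
time: 14.82
eef_pos: [0.484, 0.0203, 0.1276]
ee_rot: [-3.114, -0.41, 0.005]
ft_force: [0.1, -0.6, -2.9]
gripper_width: 0.2
t 14.92 p [0.4845 0.0203 0.1282] F [ 0.9 -0.2 -3.7] w 1.89 cm z [-0.002 -0.    -1.   ] y [ 0.259 -0.966 -0.   ] q [-0.1   0.2   1.81 -0.    1.13  1.21]
t 14.97 p [0.4846 0.0203 0.1284] F [ 0.3  0.5 -2.8] w 1.89 cm z [-0.001 -0.    -1.   ] y [ 0.259 -0.966 -0.   ] q [-0.1   0.2   1.81 -0.    1.13  1.21]
delta cm [0.05 0.02 1.29] rot [-0.     0.001  0.001] yaw now -1.309
```

View pics/m2.png

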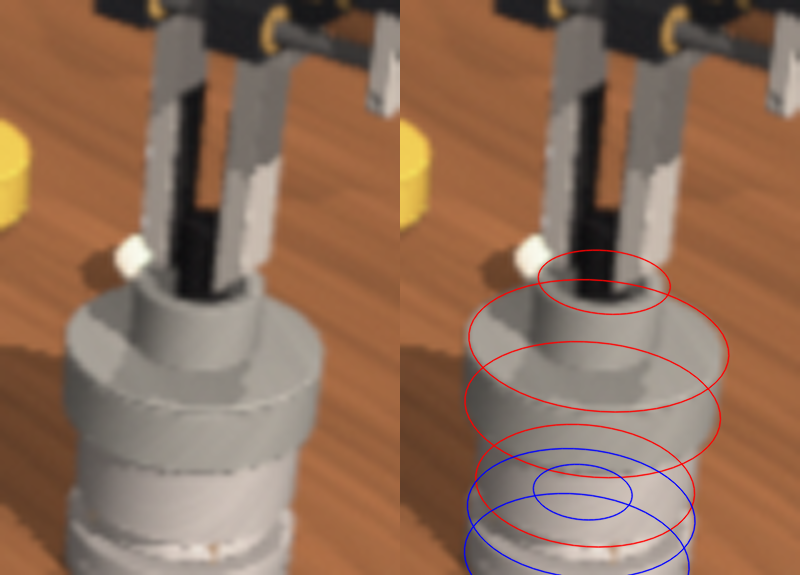

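```bash
python3 -m crank '[{"delta_pos":[0.04,0,0.2],"rot":[0,0,0]},{"delta_pos":[0.04,0,0.45],"rot":[0,0,0]},{"delta_pos":[0.04,0,0.7],"rot":[0,0,0]},{"delta_pos":[0.04,0,0.9],"rot":[0,0,0]},{"delta_pos":[0.04,0,1.0],"rot":[0,0,0]}]'
python3 -c "
from h import *
go(.4851,.0202,.1155,-1.31)"
```

```text
time: 15.38
eef_pos: [0.4847, 0.0204, 0.118]
ee_rot: [-3.114, -0.41, 0.003]
ft_force: [-1.1, 0.2, -3.3]
gripper_width: 0.203
t 15.38 p [0.4847 0.0204 0.118 ] F [-1.1  0.2 -3.3] w 1.91 cm z [-0.002 -0.    -1.   ] y [ 0.259 -0.966 -0.   ] q [-0.1   0.21  1.83 -0.    1.1   1.21]
delta cm [0.04 0.03 0.25] rot [-0.     0.002  0.001] yaw now -1.309
```

```bash
python3 -m crank '[{"delta_pos":[0.02,0,0.08],"rot":[0,0,0]},{"delta_pos":[0.02,0,0.16],"rot":[0,0,0]},{"delta_pos":[0.02,0,0.22],"rot":[0,0,0]},{"delta_pos":[0.02,0,0.27],"rot":[0,0,0]},{"delta_pos":[0.02,0,0.27],"rot":[0,0,0]}]'
python3 -c "
from tl import *
tl('m3.png',w=80,h=115,s=5,Y=175)"
```

```text
time: 15.8
eef_pos: [0.4849, 0.0206, 0.1155]
ee_rot: [-3.114, -0.41, 0.003]
ft_force: [-0.7, 0.6, -1.6]
gripper_width: 0.201
t 15.90 p [0.4849 0.0205 0.1155] F [-1.2 -0.2 -1.2] w 1.92 cm z [-0.002  0.    -1.   ] y [ 0.259 -0.966 -0.001] q [-0.1   0.21  1.83 -0.    1.1   1.21]
t 15.95 p [0.4849 0.0206 0.1155] F [-1.8  1.  -0.3] w 1.87 cm z [-0.002  0.    -1.   ] y [ 0.259 -0.966 -0.001] q [-0.1   0.21  1.83 -0.    1.1   1.21]
delta cm [ 0.01  0.04 -0.  ] rot [-0.001  0.002  0.001] yaw now -1.309
```

View pics/m3.png

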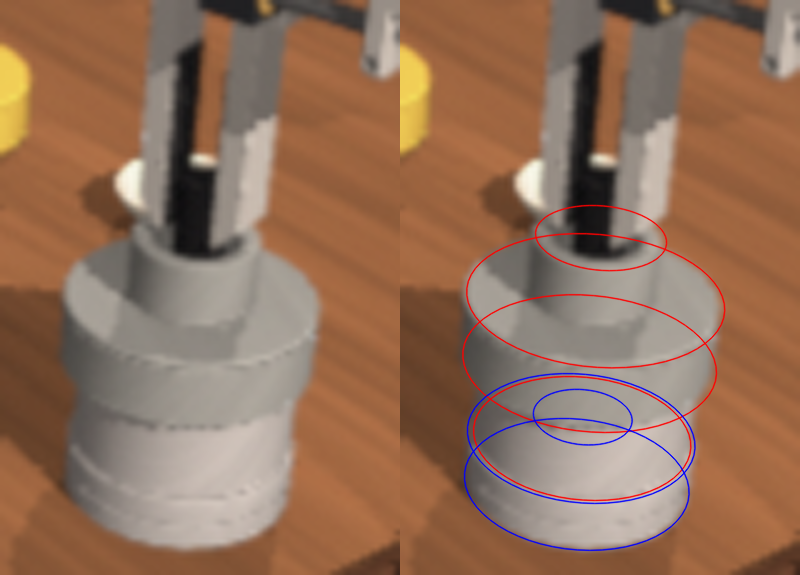

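```bash
python3 -m crank '[{"delta_pos":[0,0,0.05],"rot":[0,0,0]},{"delta_pos":[0,0,0.1],"rot":[0,0,0]},{"delta_pos":[0,0,0.1],"rot":[0,0,0]}]'
python3 -c "
from h import *
say()"
```

```text
time: 16.2
eef_pos: [0.4849, 0.0207, 0.1154]
ee_rot: [-3.114, -0.41, 0.002]
ft_force: [-3.1, 1.8, 4.8]
gripper_width: 0.204
t 16.20 p [0.4849 0.0207 0.1154] F [-3.1  1.8  4.8] w 1.92 cm z [-0.001  0.    -1.   ] y [ 0.259 -0.966 -0.001] q [-0.1   0.21  1.83  0.    1.1   1.21]
```

```bash
python3 -m crank '[{"delta_pos":[0,0,0],"rot":[0,0,0]},{"delta_pos":[0,0,0],"rot":[0,0,0]},{"delta_pos":[0,0,0],"rot":[0,0,0]}]' 3.5
python3 -m crank '[{"delta_pos":[0,0,-0.5],"rot":[0,0,0]},{"delta_pos":[0,0,-1.5],"rot":[0,0,0]},{"delta_pos":[0,0,-3],"rot":[0,0,0]},{"delta_pos":[0,0,-4.5],"rot":[0,0,0]},{"delta_pos":[0,0,-5],"rot":[0,0,0]}]' 6.5
python3 -m crank '[{"delta_pos":[0,0,0],"rot":[0,0,0]},{"delta_pos":[0,0,0],"rot":[0,0,0]},{"delta_pos":[0,0,0],"rot":[0,0,0]}]'
python3 -c "
from h import *
o,R=say();f=robot.grab_frame('scene');X,Y,s=345,175,8;im=crop(f,X,Y,65,72,s,None);O=np.array([X,Y]);raw=im.copy();cv2.imwrite('pics/n0.png',raw)
T=(.4851,.0204)
for z,r in((.137,.01),(.022,.042),(0,.044),(.022,.044)): circ(f,im,(*T,z),r,(255,0,0),s,O)
for z,r in((.111,.024),(.085,.048),(.057,.048)): circ(f,im,(*T,z),r,(0,0,255),s,O)
cv2.imwrite('pics/n1.png',im)"
```

```text
time: 16.45
eef_pos: [0.4854, 0.0205, 0.1156]
ee_rot: [3.115, 0.41, -0.0]
ft_force: [-0.3, -1.3, 0.1]
gripper_width: 0.356
time: 16.87
eef_pos: [0.4872, 0.0203, 0.1683]
ee_rot: [3.113, 0.41, 0.007]
ft_force: [0.1, -0.2, 0.1]
gripper_width: 0.675
time: 17.12
eef_pos: [0.4869, 0.0204, 0.168]
ee_rot: [3.114, 0.41, 0.006]
ft_force: [-0.8, 0.9, -1.1]
gripper_width: 0.69
t 17.12 p [0.4869 0.0204 0.168 ] F [-0.8  0.9 -1.1] w 6.49 cm z [ 0.004 -0.001 -1.   ] y [ 0.259 -0.966  0.002] q [-0.1   0.17  1.75 -0.    1.22  1.21]
```

View pics/n0.png

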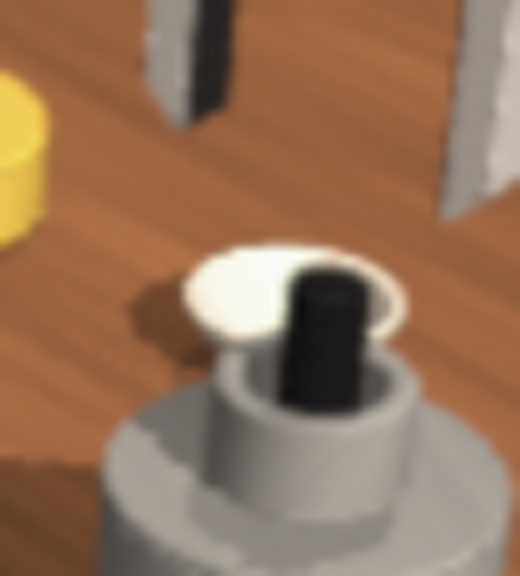

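View pics/n1.png

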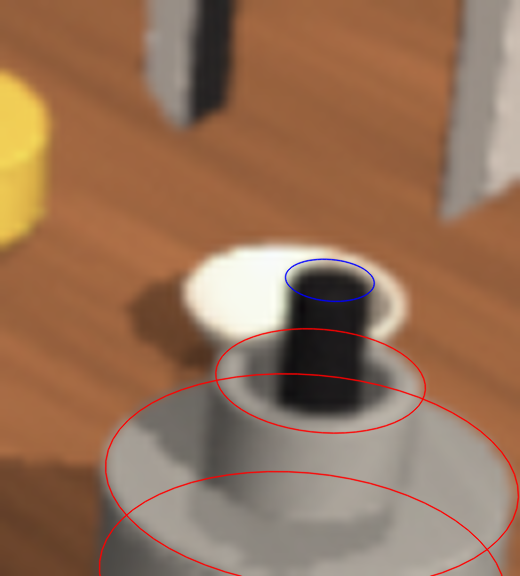

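```bash
python3 -c "
from h import *
f=robot.grab_frame('scene');X,Y,s=345,215,9;im=crop(f,X,Y,75,66,s,None);O=np.array([X,Y])
raw=im.copy()
C=(.486,.0197)
T=(.4851,.0204)
for z,r in((.022,.042),(0,.044),(.022,.044)): circ(f,im,(*T,z),r,(255,0,0),s,O)
for z,r in((.111,.024),(.085,.048),(.057,.048)): circ(f,im,(*C,z),r,(0,0,255),s,O)
cv2.imwrite('pics/n2.png',raw);cv2.imwrite('pics/n3.png',im)
go(.486,.0197,.118,-1.309)"
```

```text
t 17.22 p [0.4866 0.0204 0.1676] F [-0.6  0.1 -0.4] w 6.52 cm z [ 0.003 -0.    -1.   ] y [ 0.259 -0.966  0.001] q [-0.1   0.17  1.75 -0.    1.22  1.21]
delta cm [-0.09  0.04  4.96] rot [ 0.001 -0.003  0.   ] yaw now -1.309
```

View pics/n2.png

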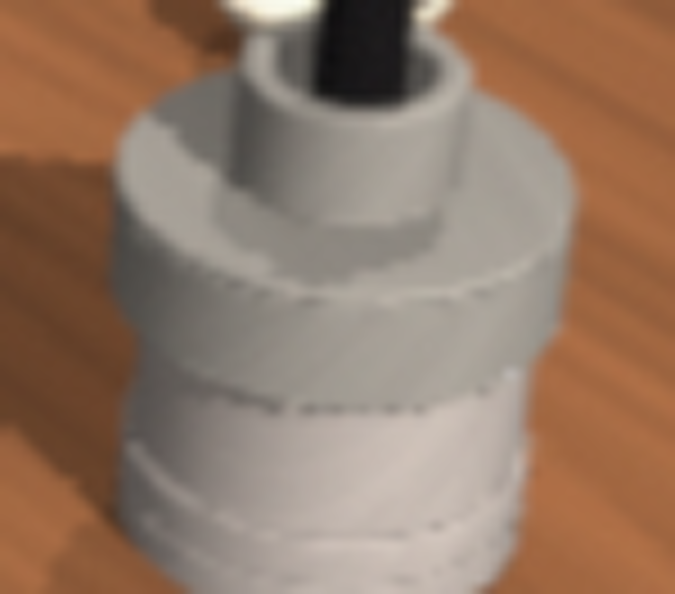

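View pics/n3.png

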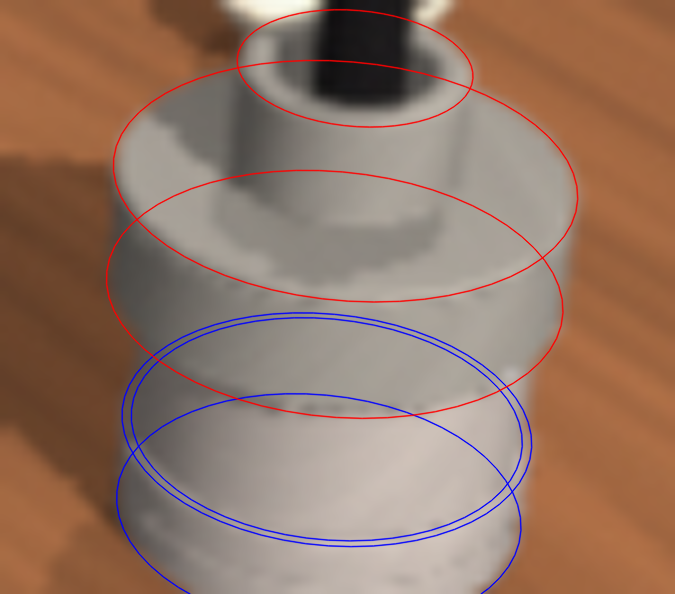

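```bash
python3 -m crank '[{"delta_pos":[-0.1,0.08,0.8],"rot":[0,0,0]},{"delta_pos":[-0.1,0.08,2],"rot":[0.001,-0.003,0]},{"delta_pos":[-0.1,0.08,3.2],"rot":[0.001,-0.003,0]},{"delta_pos":[-0.1,0.08,4.3],"rot":[0.001,-0.003,0]},{"delta_pos":[-0.1,0.08,4.9],"rot":[0.001,-0.003,0]}]' 6.5
python3 -m crank '[{"delta_pos":[0,0,0],"rot":[0,0,0]},{"delta_pos":[0,0,0],"rot":[0,0,0]},{"delta_pos":[0,0,0],"rot":[0,0,0]}]'
python3 -c "
from h import *
go(.4856,.0193,.090,-1.309)
f=robot.grab_frame('scene');crop(f,345,180,75,75,7,'n4.png')"
```

```text
time: 17.63
eef_pos: [0.4844, 0.0194, 0.1163]
ee_rot: [-3.114, -0.41, 0.006]
ft_force: [-0.3, -0.0, -0.2]
gripper_width: 0.694
time: 17.88
eef_pos: [0.4845, 0.0193, 0.1164]
ee_rot: [-3.114, -0.41, 0.006]
ft_force: [-0.7, 0.4, 0.1]
gripper_width: 0.692
t 17.88 p [0.4845 0.0193 0.1164] F [-0.7  0.4  0.1] w 6.50 cm z [-0.004  0.    -1.   ] y [ 0.259 -0.966 -0.001] q [-0.1   0.21  1.83 -0.    1.1   1.21]
delta cm [0.11 0.04 2.64] rot [-0.001  0.004  0.   ] yaw now -1.309
```

View pics/n4.png

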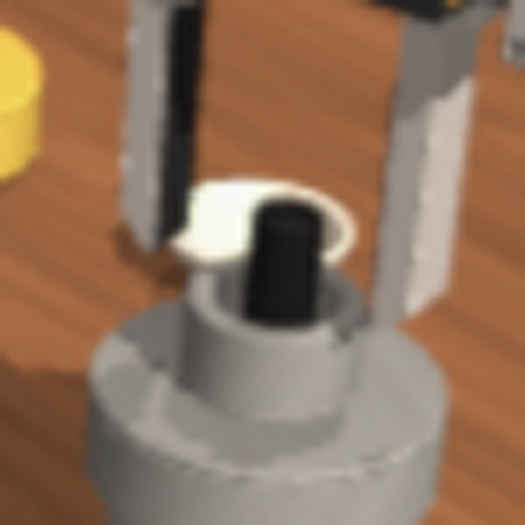

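```bash
python3 -m crank '[{"delta_pos":[0.1,0,0.5],"rot":[-0.001,0.004,0]},{"delta_pos":[0.1,0,1.1],"rot":[-0.001,0.004,0]},{"delta_pos":[0.1,0,1.7],"rot":[-0.001,0.004,0]},{"delta_pos":[0.1,0,2.2],"rot":[-0.001,0.004,0]},{"delta_pos":[0.1,0,2.5],"rot":[-0.001,0.004,0]}]' 6.5
python3 -m crank '[{"delta_pos":[0,0,0],"rot":[0,0,0]},{"delta_pos":[0,0,0],"rot":[0,0,0]},{"delta_pos":[0,0,0],"rot":[0,0,0]}]'
python3 -c "
from h import *
go(.4856,.0193,.090,-1.309)
f=robot.grab_frame('scene');crop(f,345,180,75,75,7,'n5.png')"
```

```text
time: 18.35
eef_pos: [0.4851, 0.0197, 0.0907]
ee_rot: [-3.114, -0.41, 0.0]
ft_force: [-0.3, 0.7, 0.4]
gripper_width: 0.688
time: 18.6
eef_pos: [0.4852, 0.0197, 0.0907]
ee_rot: [-3.114, -0.41, 0.0]
ft_force: [1.1, -0.6, -0.1]
gripper_width: 0.693
t 18.60 p [0.4852 0.0197 0.0907] F [ 1.1 -0.6 -0.1] w 6.51 cm z [-0.  0. -1.] y [ 0.259 -0.966 -0.   ] q [-0.1   0.24  1.87  0.    1.03  1.21]
delta cm [0.03 0.05 0.07] rot [-0.  0.  0.] yaw now -1.309
```

View pics/n5.png

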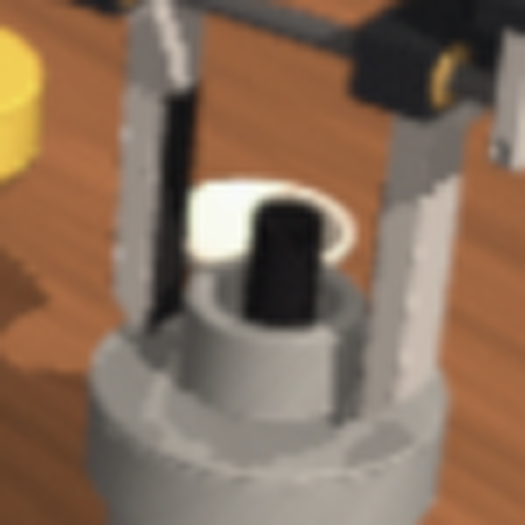

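```bash
python3 -m crank '[{"delta_pos":[0,0,0],"rot":[0,0,0]},{"delta_pos":[0,0,0],"rot":[0,0,0]},{"delta_pos":[0,0,0],"rot":[0,0,0]}]' 5.3 10
python3 -m crank '[{"delta_pos":[0,0,0],"rot":[0,0,0]},{"delta_pos":[0,0,0],"rot":[0,0,0]},{"delta_pos":[0,0,0],"rot":[0,0,0]}]' 4.0 10
python3 -m crank '[{"delta_pos":[0,0,0],"rot":[0,0,0]},{"delta_pos":[0,0,0],"rot":[0,0,0]},{"delta_pos":[0,0,0],"rot":[0,0,0]}]' 4.0 35
python3 -c "
from h import *
o,R=say();print(o['ft_torque'].round(2))
f=robot.grab_frame('scene');crop(f,345,180,75,75,7,'n6.png')"
```

```text
time: 18.9
eef_pos: [0.4855, 0.0196, 0.091]
ee_rot: [-3.115, -0.41, -0.001]
ft_force: [-0.7, 0.6, 0.0]
gripper_width: 0.571
time: 19.15
eef_pos: [0.4856, 0.0196, 0.0912]
ee_rot: [3.115, 0.41, 0.001]
ft_force: [0.1, -1.1, 0.2]
gripper_width: 0.52
time: 19.4
eef_pos: [0.4856, 0.0196, 0.0912]
ee_rot: [3.115, 0.41, 0.001]
ft_force: [-0.2, -0.0, 0.8]
gripper_width: 0.506
t 19.40 p [0.4856 0.0196 0.0912] F [-0.2 -0.   0.8] w 4.76 cm z [ 0.001  0.    -1.   ] y [ 0.259 -0.966  0.   ] q [-0.1   0.24  1.87  0.    1.03  1.21]
[-0.02  0.03 -0.01]
```

View pics/n6.png

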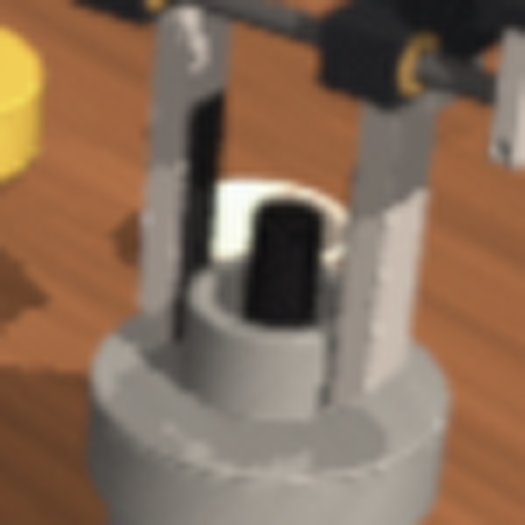

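Grip is on the collar with no net force. I'll lift slowly and straight up.

```bash
python3 -m crank '[{"delta_pos":[0,0,-0.2],"rot":[0,0,0]},{"delta_pos":[0,0,-0.4],"rot":[0,0,0]},{"delta_pos":[0,0,-0.6],"rot":[0,0,0]},{"delta_pos":[0,0,-0.8],"rot":[0,0,0]},{"delta_pos":[0,0,-1.0],"rot":[0,0,0]}]'
python3 -c "
from h import *
o,R=say()
f=robot.grab_frame('scene');crop(f,340,175,80,110,5,'n7.png')"
```

```text
time: 19.87
eef_pos: [0.4855, 0.0196, 0.1014]
ee_rot: [3.115, 0.41, 0.001]
ft_force: [-0.4, -0.1, -0.8]
gripper_width: 0.509
t 19.87 p [0.4855 0.0196 0.1014] F [-0.4 -0.1 -0.8] w 4.78 cm z [ 0.001  0.    -1.   ] y [ 0.259 -0.966  0.   ] q [-0.1   0.23  1.85  0.    1.06  1.21]
```

View pics/n7.png

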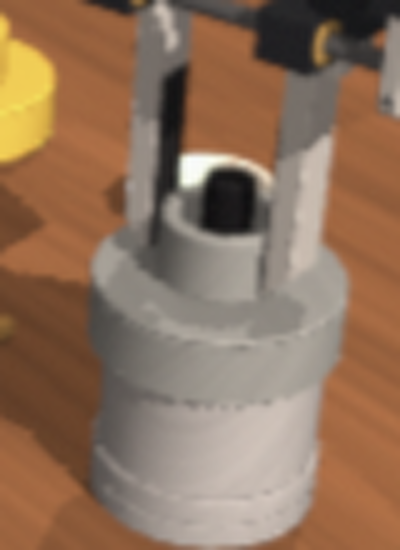

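```bash
python3 -m crank '[{"delta_pos":[0,0,-0.3],"rot":[0,0,0]},{"delta_pos":[0,0,-0.7],"rot":[0,0,0]},{"delta_pos":[0,0,-1.1],"rot":[0,0,0]},{"delta_pos":[0,0,-1.5],"rot":[0,0,0]},{"delta_pos":[0,0,-2],"rot":[0,0,0]}]'
python3 -m crank '[{"delta_pos":[0,0,-0.8],"rot":[0,0,0]},{"delta_pos":[0,0,-1.6],"rot":[0,0,0]},{"delta_pos":[0,0,-2.6],"rot":[0,0,0]},{"delta_pos":[0,0,-3.6],"rot":[0,0,0]},{"delta_pos":[0,0,-4.5],"rot":[0,0,0]}]'
python3 -m crank '[{"delta_pos":[0,0,-1.2],"rot":[0,0,0]},{"delta_pos":[0,0,-2.4],"rot":[0,0,0]},{"delta_pos":[0,0,-3.6],"rot":[0,0,0]},{"delta_pos":[0,0,-4.8],"rot":[0,0,0]},{"delta_pos":[0,0,-6],"rot":[0,0,0]}]'
python3 -c "
from h import *
go(.4856,.0196,.2412,-1.309)"
```

```text
time: 20.33
eef_pos: [0.4857, 0.0196, 0.1222]
ee_rot: [3.114, 0.41, 0.002]
ft_force: [-0.4, 0.1, -2.2]
gripper_width: 0.512
time: 20.75
eef_pos: [0.486, 0.0195, 0.1686]
ee_rot: [3.114, 0.41, 0.004]
ft_force: [0.6, 0.6, -1.0]
gripper_width: 0.511
time: 21.17
eef_pos: [0.4859, 0.0196, 0.23]
ee_rot: [3.114, 0.41, 0.005]
ft_force: [0.4, 1.3, -2.6]
gripper_width: 0.508
t 21.17 p [0.4859 0.0196 0.23  ] F [ 0.4  1.3 -2.6] w 4.77 cm z [ 0.003 -0.    -1.   ] y [ 0.259 -0.966  0.001] q [-0.1   0.13  1.64  0.    1.37  1.21]
delta cm [-0.02 -0.01 -1.12] rot [ 0.001 -0.003  0.   ] yaw now -1.309
```

```bash
python3 -m crank '[{"delta_pos":[0,0,-0.5],"rot":[0,0,0]},{"delta_pos":[0,0,-0.9],"rot":[0,0,0]},{"delta_pos":[0,0,-1.1],"rot":[0,0,0]},{"delta_pos":[0,0,-1.1],"rot":[0,0,0]},{"delta_pos":[0,0,-1.1],"rot":[0,0,0]}]'
python3 -c "
from h import *
import time
for i in range(5): robot.grab_frame('top')
say()
f=robot.grab_frame('scene');cv2.imwrite('pics/z0.png',f['frame']);X,Y,s=330,110,5
im=crop(f,X,Y,100,120,s,None) if 0 else crop(f,330,170,90,120,5,None)
raw=im.copy();O=np.array([330,170])
for z,r in((.137,.01),(.081,.042),(.022,.042),(0,.044),(.022,.044)): circ(f,im,(.4851,.0204,z),r,(255,0,0),5,O)
cv2.imwrite('pics/z1.png',raw);cv2.imwrite('pics/z2.png',im)
say()"
```

```text
time: 21.58
eef_pos: [0.4855, 0.0196, 0.2405]
ee_rot: [3.114, 0.41, 0.003]
ft_force: [-0.4, 0.6, -1.7]
gripper_width: 0.508
t 21.83 p [0.4856 0.0196 0.2405] F [ 0.2 -0.1 -1. ] w 4.78 cm z [ 0.002 -0.    -1.   ] y [ 0.259 -0.966  0.001] q [-0.1   0.12  1.62  0.    1.4   1.21]
t 21.88 p [0.4856 0.0196 0.2406] F [ 0.5  0.2 -1.4] w 4.77 cm z [ 0.002 -0.    -1.   ] y [ 0.259 -0.966  0.001] q [-0.1   0.12  1.62  0.    1.4   1.21]
```

View pics/z0.png

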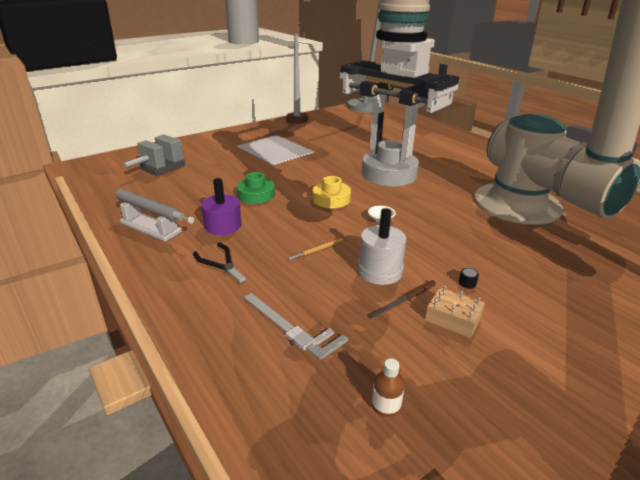

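View pics/z1.png

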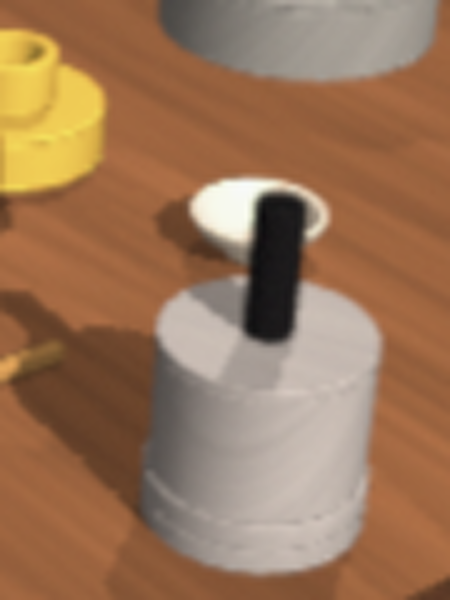

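View pics/z2.png

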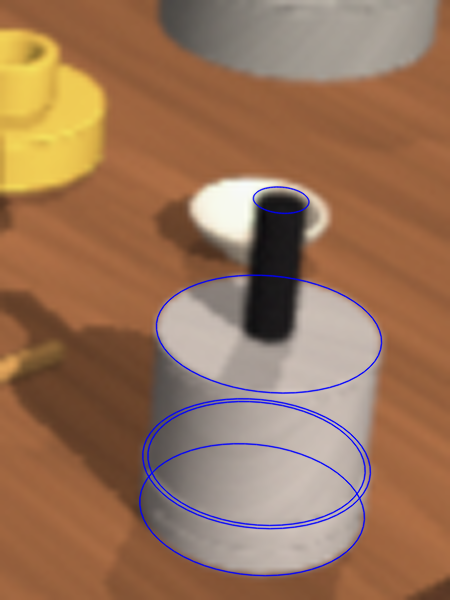

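The lid sits level and fully home, and its predicted outline (top ring at 81 mm) matches the picture. The cover is held about 14.9 cm above where it sat, and the arm is still, so I'm handing in.

```bash
python3 -c "
from h import *
robot.close_job()"
```

```text
the job is handed in; nothing more can be done
```

The job is done and handed in at about 22 s of the 72 s allowed. No verdict was reported.

- **Pin:** I moved it from the bur block into the tin's middle hole. It stopped with about 5 N of contact at the expected depth, and the picture after release showed it standing fully down.
- **Lids:** I carried the nested pair by the knob and lowered them onto the tin. The gripper stopped within 0.1 mm of the height expected for the inner lid fully home, under about 5 N, and I let go there.
- **Cover:** I gripped it by its collar and lifted it straight up. It finished about 14.9 cm above where it sat, tool tilt about 0.002 rad, held at 35 N with its weight (1–2 N) on the wrist.

**Last checks:** in the final picture the inner lid's top and knob match the outlines projected for a fully home lid. The seam at its foot looks even. The other things on the bench look unmoved in that picture, though I didn't measure them.

**Disagreements:**
- The two cameras differed by about 2–3 mm. I relied on the scene camera, because it matched the gripper's measured position.
- While pressing the lid home there was a small sideways force of about 3 N, which went away when I let go.

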